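# Empty the bar magazine with its stop button pressed

## Robot

A 6-joint arm with a two-finger parallel gripper is mounted at the origin on the work surface; the furniture and walls round the work are solid. World frame = base frame: x ahead of the robot, y to its left, z up, the work surface at z = 0. Lengths are in mm, angles in rad, forces in N, time in s.
With the tool pointing down it reaches from about 325 to 925 mm from the base axis. Payload 3.1 kg.
Tool frame: the origin (TCP) lies at the very end of the fingers, on their centre line; the grasp point (between the pads) lies 19 mm behind it; z points along the fingers, y is the line along which they close (so a half turn about z gives the same grasp; the last joint's range is limited). The gripper opens to 85 mm and grips with 20 to 120 N. Pads are 22 mm wide; open, the fingers measure 114 mm over their backs; the gripper's body (76 mm by 85 mm) begins 54 mm behind the grasp point. The pads swing forward as they close: fully open they stand 13 mm farther back than shut.
Start: joints at [-1.375, 0.217, 1.613, -0, 1.311, -0.112], TCP at [189.373, -595.632, 231.3] pointing down, gripper open.
Joint ranges: [-2.75, 2.75], [-0.78, 2.1], [0.31, 2.55], [-1.13, 4.27], [0.13, 2.63], [-2.58, 2.58]. Speed limits (rad/s): [2.79, 2.79, 3.14, 3.14, 3.14, 3.14].

## Interface

Orientations are given as a rotation vector (axis times angle).
In Python, from plant import manip, cams gives the robot as it stands.
- The arm moves only by the tool jog_arm, never from a script. Its argument "motion" is one flat list of numbers, 6 for each row, row after row: the shift along the tool's x, y, z in cm, then the turn, a rotation vector about the tool's x, y, z in degrees. A call has 1 to 5 rows; each row shifts and turns the commanded pose from where the row before left it, along the tool's axes as they then stand; what a row does not reach is not made up. A row lasts 1/12 s, in which the tool goes at most 41.7 mm and 7.16 degrees, less where a joint would pass 70% of its speed; a pose out of reach is approached as far as the arm can. A call with a gripper value outside its range is refused whole. "claw" is the closure, from -1 (fully open) to 1 (shut), so that 0 is half open, set as the call begins (left out, the last holds). The fingers move at their own pace and stop on an object; "squeeze" is the grip in N (left out, the last holds). Time passes only in rows, so rows that do not move let the fingers close. It gives the time, the measured TCP pose, the force, the opening and the grip force at its end, in the units of the state.
- manip.state(): the state, without advancing time (a new reading comes with each control period).
- cams.grab_frame(name): name is "scene" or "top" or "wrist"; returns (picture, depth): 420x560x3 uint8, red, green, blue; 420x560 float32, mm along the optical axis (not along the pixel's ray), 0 where there is no reading.
- cams.camera_info(name): a dict with "fx", "fy", "cx", "cy" (pixels), "rvec" (rotation vector, rad) and "tvec" (3), from world to camera coordinates, as OpenCV has them. Camera axes: x right, y down, z forward; pixel columns grow to the right and rows downward; lengths in mm; the calibration is good to about 2 mm. A picture is of the moment at which its call begins: read the wrist's pose just before it. camera_info takes no time and is no camera call; for the wrist camera it gives the pose at the moment of the call.
- manip.sign_off(): hands the job in; it is judged then, once.
Trained networks look in the newest picture that a camera, given by its name, has taken for a name from the list of things; names that differ only in an ending like _2 or _b are one class to them, and where a whole thing is asked for, a point or a joint stands for the part that bears it (a point fixed in the world has none). Each returns a list of dicts, best first, with "score" (0 to 1); they miss things now and then, are a little off and sometimes report something else, mostly with a low value. They report only what shows in the picture. A call takes as long as a camera call.
- cams.boxes_of(camera, target): "position" ([x, y, z] in mm, in the coordinates of the camera as it stood for that picture, good to about 4 mm: the middle of the surface that is visible of it).
- cams.place_of(camera, target): "position" ([x, y, z] in mm, in the coordinates of the camera as it stood for that picture, good to about 4 mm: a listed point, or the origin of a listed thing).
The state is a dict: "t": time; "joint_positions": joint angles; "joint_velocities": joint speeds; "joint_torque": joint torques, N m; "tcp_pos": TCP position; "eef_rot": TCP orientation; "wrist_force": force on the tool from outside, world axes, zero at the start; "torque": the same for the moment, N m; "width": opening from 0.0 (shut) to 1.0 (fully open); "grasp_force": force on a finger pad.
Only numpy, scipy, OpenCV 4.12 (cv2) and the standard library are available. Lean on these libraries where they do the work, as an engineer would, in place of code of your own. Each camera call takes 0.05 s, during which the arm holds its last target. There are 200 camera calls.

## Task

Empty the bar magazine safely: press its mushroom stop button until it latches down and leave it latched while you draw every bar fully out of its tube, hand over hand past the support roller, and lay each bar in a V groove of its own in the bar rack, roughly centred lengthwise. When no bar is left in the magazine, turn the stop head clockwise to let it spring back up. Leave the other things on the bench where they are.

Things in the scene. Friction and masses are not known exactly. Their poses are not given: they have to be found in the camera images.
- magazine: Fixed bar magazine, base plate 156 x 365 x 10 mm, three level steel tubes side by side on it. Origin on the bench; x across the tubes, y along them. The mouths lie at y = 0 and face -y: bars are drawn towards -y. Tube axes at x = -44, 0, 44 mm, 77.5 mm high; bore 17 mm, outside 25 mm, 185 mm deep, closed behind. On top at y = 115 mm stands the stop box, 70 x 70 mm, top 154 mm high.
- roller (a point): Middle of the magazine's fixed support roller (x 0, y -160 mm of the magazine, top 68.5 mm high, 16 mm thick along y). Black flanges 32 mm in diameter (tops 76.5 mm high) leave gaps 28 mm wide for the bars, too narrow for fingers: a hand on a bar must let go before the roller and take a new hold. Between mouth and roller it can draw from about y = -35 to -130 mm.
- mouth_0 (a point): Centre of the mouth of the tube at x = -44 mm.
- mouth_1 (a point): Centre of the mouth of the middle tube.
- mouth_2 (a point): Centre of the mouth of the tube at x = +44 mm.
- stop_button (a joint): Travel of the stop button, m: 0 up, grows as it is pressed straight down, end at 0.010. A spring pushes it up with 2 to 4 N; at about 0.0083 (4 to 6 N) it latches and then stays down at about 0.0081.
- stop_knob (a joint): Turn of the red mushroom head about its vertical axis, rad: grows clockwise seen from above, 0 to 1.3, light friction, stays where it is turned. Turned beyond about 0.75 to 0.9 it frees the latch: the button then springs up as soon as the hand lets go of it. Latching needs it below 0.5.
- stop_top (a point): Top centre of the mushroom head, a red round head 40 mm in diameter and 23 mm tall (its cylindrical rim, good to grip, lies 7 to 19 mm below the top). With the button down its underside is 5 mm above the stop box.
- shelf_corner (a point): Left front corner of the fixed wall shelf behind and to the right of the rack: underside 222 mm, top 232 mm above the bench. From here its front edge runs to the right (-y), 15 degrees towards the robot; small boxes on it reach 290 mm high. Keep the gripper's body and wrist clear of it.
- rack: Loose bar rack, 1.5 kg, base plate 132 x 170 x 8 mm. Origin: centre of its underside; z up. Two zigzag combs 10 mm thick at y = -65 and +65 mm with three 90 degree V grooves each at x = -40, 0, +40 mm, running along y; groove bottoms 30 mm and comb tops 45 mm above the bench. A bar that lies in a pair of grooves has its axis 40 mm above the bench. Any bar may lie in any groove.
- bar_0: Round aluminium bar, 14 mm diameter, 240 mm long, 110 g. Origin at its centre, y along its axis. It starts in the tube at x = -44 mm of the magazine with 45 to 65 mm standing out of the mouth, its axis 76 mm above the bench. Let go with its middle outside the mouth and its front end short of the roller, it droops by up to 5 mm and must be raised over the roller.
- bar_1: Round aluminium bar, 14 mm diameter, 240 mm long, 110 g. Origin at its centre, y along its axis. It starts in the tube at x = 0 mm of the magazine with 45 to 65 mm standing out of the mouth, its axis 76 mm above the bench. Let go with its middle outside the mouth and its front end short of the roller, it droops by up to 5 mm and must be raised over the roller.
- bar_2: Round aluminium bar, 14 mm diameter, 240 mm long, 110 g. Origin at its centre, y along its axis. It starts in the tube at x = 44 mm of the magazine with 45 to 65 mm standing out of the mouth, its axis 76 mm above the bench. Let go with its middle outside the mouth and its front end short of the roller, it droops by up to 5 mm and must be raised over the roller.
- relay: Bystander: small black relay, 28 x 28 x 24 mm. Origin: centre of its underside.
- hex_bolt: Bystander: steel hex bolt standing on its head, 37 mm tall. Origin: centre of its underside.

How it is judged:
By the outcome, as a careful person would: the job done as asked, in the order asked, and still so for the second after the job is handed in, with the robot touching nothing.
Of bar_0, bar_1, bar_2 only 2 to 3 are there at a start; the rules pass over those that are not, and their reading is None.
At some moment in a run one of rack may be knocked a few centimetres aside while the robot is not near it.
Once in a run the grip may slacken for a moment while it holds something.
It also fails if it takes over 210 s, if anything falls off the work surface, if the arm or the gripper's body presses on something with over 40 N, if the wrist force passes 120 N, or if a joint passes its speed limit or range.

## Working session

There is one attempt and no reset: what is moved stays moved. The work goes in short steps, Python scripts to look and compute and a tool call to move; the robot and the scene stay as the last step left them, time stands still between calls to the robot, and variables do not carry over. Pictures are saved under pics/ and viewed, at most 14 in all, crops included, and the job is handed in when it is done.

Besides the shell and the picture viewer there is one more tool, called after "Emit:" by a JSON object that holds its "op" and its "data", one argument or row to a line. jog_arm: Moves the arm, as the interface text tells. Its arguments: {"type":"object","properties":{"motion":{"type":"array","items":{"type":"number"}},"claw":{"type":"number"},"squeeze":{"type":"number"}},"required":["motion"]}

```bash
ls; mkdir -p pics
cat > h.py <<'E'
import numpy as np, cv2
from scipy.spatial.transform import Rotation as R
from plant import manip, cams
def T(n):
    i=cams.camera_info(n); return R.from_rotvec(np.ravel(i["rvec"])).as_matrix(), np.ravel(i["tvec"]), i
def w(n,p,c=None):
    r,t,_=c or T(n); return r.T@(np.array(p)-t)
def pix(n,P):
    r,t,i=T(n); q=r@np.array(P)+t; return (i["fx"]*q[0]/q[2]+i["cx"], i["fy"]*q[1]/q[2]+i["cy"])
def cloud(n,d,c=None):
    r,t,i=c or T(n); v,u=np.mgrid[:420,:560]
    p=np.stack([(u-i["cx"])/i["fx"]*d,(v-i["cy"])/i["fy"]*d,d],-1)
    return (p-t)@r
def grab(n,f):
    c=T(n); a,d=cams.grab_frame(n); cv2.imwrite("pics/"+f,a[:,:,::-1]); return a,d,c
def find(n,names,c=None,k=2,fn="place_of"):
    for x in names:
        print(n,x,[(w(n,o["position"],c).round(1).tolist(),round(o["score"],2)) for o in getattr(cams,fn)(n,x)[:k]])
E
python3 - <<'E'
from h import *
for n in("scene","top"):
    a,d,c=grab(n,n+"1.png")
    print(n,"campos",(-c[0].T@c[1]).round())
    find(n,["magazine","roller","mouth_0","mouth_1","mouth_2","stop_top","shelf_corner","rack","bar_0","relay","hex_bolt"],c,3)
    np.save(n+"1.npy",cloud(n,d,c))
a,b=cv2.imread("pics/scene1.png"),cv2.imread("pics/top1.png")
s=manip.state();print({k:np.round(v,3).tolist() for k,v in s.items()})
E
```

```text
pics
scene campos [ -68. -630.  551.]
scene magazine [([449.6, 62.2, -2.7], 0.6), ([492.5, 54.9, 76.6], 0.47)]
scene roller [([431.4, -98.4, 71.1], 0.92), ([552.9, -196.8, -2.9], 0.44)]
scene mouth_0 [([448.8, 66.0, 75.0], 0.91), ([493.8, 57.7, 74.9], 0.75), ([406.3, 64.0, 79.4], 0.61)]
scene mouth_1 [([448.8, 66.0, 75.0], 0.91), ([493.8, 57.7, 74.9], 0.75), ([406.3, 64.0, 79.4], 0.61)]
scene mouth_2 [([448.8, 66.0, 75.0], 0.91), ([493.8, 57.7, 74.9], 0.75), ([406.3, 64.0, 79.4], 0.61)]
scene stop_top [([463.4, 173.5, 189.8], 0.66)]
scene shelf_corner [([495.2, -249.1, 221.1], 0.91)]
scene rack [([332.1, -281.8, 0.2], 0.83)]
scene bar_0 [([460.2, 114.6, 72.1], 0.58), ([413.0, 128.9, 72.8], 0.46)]
scene relay [([450.0, 59.8, -4.5], 0.69), ([536.7, -244.8, 3.2], 0.65)]
scene hex_bolt [([551.4, -197.4, -0.7], 0.61)]
top campos [ 259.  -38. 1517.]
top magazine [([446.4, 58.8, 2.4], 0.73)]
top roller [([430.4, -98.0, 68.2], 0.81)]
top mouth_0 [([404.8, 67.1, 80.7], 0.79), ([447.1, 61.7, 84.0], 0.72), ([491.9, 55.4, 83.2], 0.56)]
top mouth_1 [([404.8, 67.1, 80.7], 0.79), ([447.1, 61.7, 84.0], 0.72), ([491.9, 55.4, 83.2], 0.56)]
top mouth_2 [([404.8, 67.1, 80.7], 0.79), ([447.1, 61.7, 84.0], 0.72), ([491.9, 55.4, 83.2], 0.56)]
top stop_top [([447.2, 61.8, 2.1], 0.64), ([458.4, 172.7, 190.5], 0.51)]
top shelf_corner [([496.6, -250.5, 226.4], 0.75)]
top rack [([330.4, -289.2, 0.0], 0.84)]
top bar_0 []
top relay [([533.5, -241.4, 1.2], 0.59)]
top hex_bolt [([556.9, -196.6, 3.1], 0.56), ([431.3, -97.0, 65.8], 0.46)]
{'t': 1.2, 'joint_positions': [-1.375, 0.217, 1.613, 0.0, 1.311, -0.112], 'joint_velocities': [-0.001, -0.001, -0.002, 0.0, 0.002, -0.0], 'joint_torque': [0.0, -39.689, -30.425, -0.0, 0.001, 0.0], 'tcp_pos': [189.37, -595.625, 231.296], 'eef_rot': [-3.104, -0.481, -0.0], 'wrist_force': [-1.36, -0.489, 0.007], 'torque': [-0.01, 0.038, 0.008], 'grasp_force': 0.0, 'width': 0.997}
```

View pics/scene1.png

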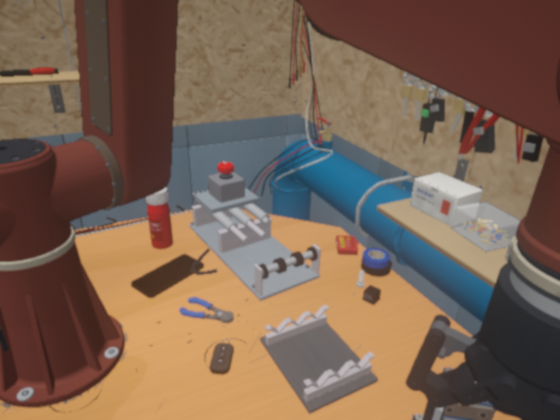

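View pics/top1.png

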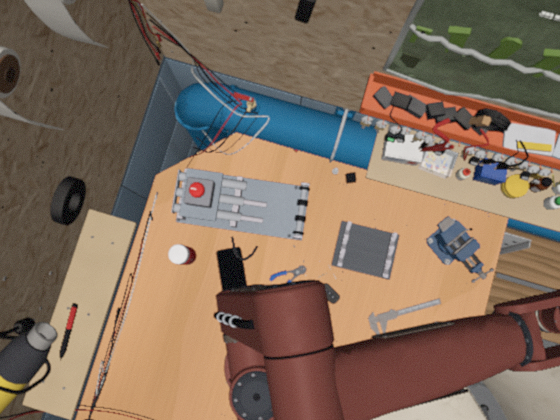

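Run:
```python
from h import *
a=cv2.imread("pics/scene1.png")[150:410,170:420]; b=cv2.imread("pics/top1.png")[150:290,165:405]
a=cv2.resize(a,None,fx=2.0,fy=2.0,interpolation=cv2.INTER_CUBIC); b=cv2.resize(b,None,fx=1.2*2.2,fy=1.2*2.2)[:520,:]
cv2.imwrite("pics/c1.png",a); 
# magazine-frame analysis
y=np.radians(-6); X=np.array([np.cos(y),np.sin(y)]);Y=np.array([-np.sin(y),np.cos(y)]);o=np.array([448,63.])
for n in("scene","top"):
    P=np.load(n+"1.npy").reshape(-1,3); q=P[:,:2]-o; mx,my=q@X,q@Y
    for k,x in enumerate((-44,0,44)):
        s=(abs(mx-x)<12)&(P[:,2]>72)&(P[:,2]<95)&(my>-120)&(my<-6)
        if s.sum()>5: print(n,k,s.sum(),"x",np.median(mx[s]).round(1),"y",my[s].min().round(1),"z",np.percentile(P[s,2],[50,95]).round(1))
    s=(abs(my-115)<60)&(abs(mx)<40)&(P[:,2]>168); 
    if s.sum(): print(n,"stop",P[s].mean(0).round(1),P[s].min(0).round(1),P[s].max(0).round(1))
    s=(P[:,0]>235)&(P[:,0]<435)&(P[:,1]>-395)&(P[:,1]<-180)&(P[:,2]>35)&(P[:,2]<55)
    print(n,"combs",s.sum(),P[s].mean(0).round(1)); 
    s2=(P[:,0]>235)&(P[:,0]<435)&(P[:,1]>-395)&(P[:,1]<-180)&(P[:,2]>5)&(P[:,2]<60)
    print(cv2.minAreaRect(P[s2][:,:2].astype(np.float32)))
```

```text
scene 0 114 x -45.9 y -62.4 z [80.2 83.4]
scene 1 118 x -2.4 y -67.9 z [80. 83.]
scene stop [457.4 165.9 181.7] [442.7 152.3 168.7] [478.5 190.4 190.1]
scene combs 672 [ 326.1 -296.8   41.5]
((329.3677978515625, -285.4590759277344), (170.39718627929688, 133.32911682128906), 77.52267456054688)
top 0 103 x -45.2 y -61.3 z [82.8 88. ]
top 1 109 x -0.9 y -66.2 z [82.5 87.5]
top stop [460.5 172.8 188.1] [441.9 153.9 171.9] [480.9 192.2 197.5]
top combs 288 [ 326.9 -288.4   42.9]
((335.4719543457031, -287.245849609375), (199.1666717529297, 213.88528442382812), 0.3112625777721405)
```

View pics/c1.png

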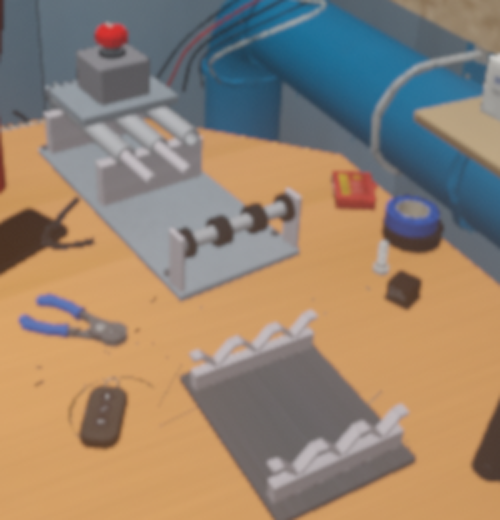

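Emit:
{"op": "jog_arm", "data": {
  "motion": [0,0,-1,0,0,-6.6,0,0,-1,0,0,-6.6,0,0,-1,0,0,-6.6,0,0,-1,0,0,-6.6,0,0,-1,0,0,-6.6]
}}

```text
t: 1.62
tcp_pos: [189.4, -595.6, 281.7]
eef_rot: [-2.836, -1.352, -0.0]
wrist_force: [-0.2, -0.0, -0.6]
width: 0.998
grasp_force: 0.0
```

Emit:
{"op": "jog_arm", "data": {
  "motion": [0,0,-1,0,0,-6.7,0,0,-1,0,0,-6.7,0,0,-1,0,0,-6.7,0,0,-1,0,0,-6.7,0,0,0,0,0,-6.7]
}}

```text
t: 2.03
tcp_pos: [189.6, -596.8, 324.3]
eef_rot: [2.323, 2.109, -0.004]
wrist_force: [-0.5, -0.0, 1.1]
width: 1.002
grasp_force: 0.0
```

Emit:
{"op": "jog_arm", "data": {
  "motion": [3.6,1.05,0,0,0,0,3.6,1.05,0,0,0,0,3.6,1.05,0,0,0,0,3.6,1.05,0,0,0,0,3.6,1.05,0,0,0,0]
}}

```text
t: 2.45
tcp_pos: [260.3, -420.3, 321.3]
eef_rot: [2.333, 2.104, 0.0]
wrist_force: [0.5, -0.8, 0.9]
width: 0.999
grasp_force: 0.0
```

Emit:
{"op": "jog_arm", "data": {
  "motion": [3.6,1.05,0,0,0,0,3.6,1.05,0,0,0,0,3.6,1.05,0,0,0,0,3.6,1.05,0,0,0,0,3.6,1.05,0,0,0,0]
}}

```text
t: 2.87
tcp_pos: [330.9, -246.6, 321.5]
eef_rot: [2.332, 2.103, 0.0]
wrist_force: [1.3, -0.2, -0.4]
width: 1.003
grasp_force: 0.0
```

Emit:
{"op": "jog_arm", "data": {
  "motion": [3.6,1.05,0,0,0,0,3.6,1.05,0,0,0,0,3.6,1.05,0,0,0,0,3.6,1.05,0,0,0,0,3.6,1.05,0,0,0,0]
}}

```text
t: 3.28
tcp_pos: [401.5, -72.7, 321.8]
eef_rot: [2.331, 2.104, 0.001]
wrist_force: [1.1, -1.3, -0.0]
width: 0.999
grasp_force: 0.0
```

Emit:
{"op": "jog_arm", "data": {
  "motion": [3.6,1.05,0,0,0,0,3.6,1.05,0,0,0,0,3.6,1.05,0,0,0,0,0,0,0,0,0,0,0,0,0,0,0,0]
}}

```text
t: 3.7
tcp_pos: [443.7, 31.3, 321.3]
eef_rot: [-2.327, -2.11, 0.001]
wrist_force: [0.0, -0.2, -0.0]
width: 0.997
grasp_force: 0.0
```

Run:
```python
from h import *
a,d,c=grab("wrist","w1.png")
print("cam",(-c[0].T@c[1]).round(1),c[0].round(3).tolist())
find("wrist",["magazine","roller","mouth_0","stop_top","bar_0"],c,3)
np.save("w1.npy",cloud("wrist",d,c))
m=R.from_rotvec(manip.state()["eef_rot"]).as_matrix();print(m.round(3))
```

```text
cam [451.9 113.1 464.2] [[0.995, -0.097, 0.0], [-0.092, -0.943, 0.32], [-0.031, -0.318, -0.947]]
wrist magazine [([452.8, 60.3, 3.9], 0.77)]
wrist roller [([427.5, -94.4, 67.7], 0.6)]
wrist mouth_0 [([403.4, 68.9, 79.5], 0.82), ([495.5, 53.8, 80.7], 0.75), ([451.6, 59.6, 77.1], 0.59)]
wrist stop_top [([467.4, 174.7, 193.2], 0.78), ([558.6, -198.6, 1.5], 0.21)]
wrist bar_0 []
[[ 0.105  0.994  0.   ]
 [ 0.994 -0.105 -0.   ]
 [-0.     0.    -1.   ]]
```

View pics/w1.png

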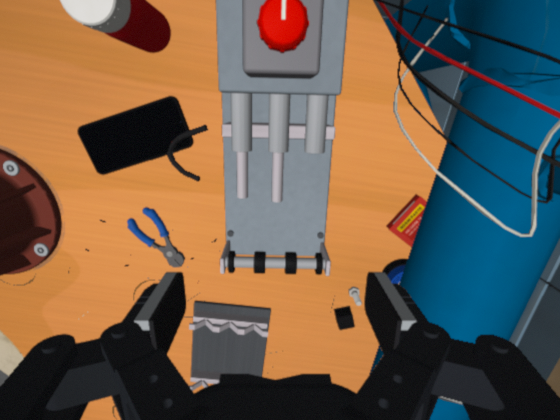

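Run:
```python
from h import *
P=np.load("w1.npy"); q=P.reshape(-1,3)
y=np.radians(-6); X=np.array([np.cos(y),np.sin(y)]);Y=np.array([-np.sin(y),np.cos(y)]);o=np.array([448,61.])
mx,my=(q[:,:2]-o)@X,(q[:,:2]-o)@Y
for x in(-44,0,44):
    for lab,lo,hi,zl in(("tube",6,38,82),("bar",-80,-8,75)):
        s=(abs(mx-x)<16)&(q[:,2]>zl)&(q[:,2]<100)&(my>lo)&(my<hi)
        if s.sum()<20: continue
        b=np.polyfit(my[s],mx[s],1); print(x,lab,s.sum(),"x mid",((mx[s].min()+mx[s].max())/2).round(1),mx[s].mean().round(1),"slope deg",np.degrees(b[0]).round(2),"y",my[s].min().round(1),my[s].max().round(1),"z99",np.percentile(q[s,2],[50,97]).round(1))
# mouth edge
s=(abs(mx-0)<16)&(q[:,2]>86)&(q[:,2]<100)&(my>-15)&(my<40);print("mouth y",np.percentile(my[s],[1,3]))
s=(np.hypot(mx,my-115)<40)&(q[:,2]>165)&(q[:,2]<215)
r=q[s];print("stop",((r.min(0)+r.max(0))/2).round(1),r.min(0).round(1),r.max(0).round(1),"M",((mx[s].min()+mx[s].max())/2).round(1),my[s].min().round(1),my[s].max().round(1))
s=(abs(mx)<60)&(abs(my+160)<25)&(q[:,2]>60)&(q[:,2]<90);print("roller",mx[s].min(),mx[s].max(),my[s].mean(),np.percentile(q[s,2],[50,95]))
a=cv2.imread("pics/w1.png");
hsv=cv2.cvtColor(a,cv2.COLOR_BGR2HSV); m=((hsv[...,0]<8)|(hsv[...,0]>172))&(hsv[...,1]>150)&(hsv[...,2]>90); m[:, :230]=0;m[:,330:]=0;m[70:]=0
v,u=np.nonzero(m);print("red px",u.min(),u.max(),v.min(),v.max())
i=cams.camera_info("wrist"); print(i["fx"],i["cx"],i["cy"])
```

```text
-44 tube 557 x mid -41.9 -41.0 slope deg 0.94 y 6.0 37.7 z99 [88.7 91. ]
-44 bar 462 x mid -42.2 -41.7 slope deg 0.48 y -59.8 -8.1 z99 [82.3 84.2]
0 tube 559 x mid 2.4 2.4 slope deg 1.16 y 6.0 38.0 z99 [88.6 91.1]
0 bar 490 x mid 1.6 1.5 slope deg 0.89 y -65.0 -8.4 z99 [82.3 84.3]
44 tube 547 x mid 46.0 45.5 slope deg 0.72 y 6.1 38.0 z99 [88.8 91.2]
mouth y [-0.64865763  0.36624549]
stop [463.6 171.3 182.2] [443.4 153.2 171.8] [483.9 189.3 192.6] M 3.9 93.2 128.1
roller -59.990967586823395 59.87252754086716 -157.50577598051237 [68.71587764 76.75725482]
red px 257 308 0 51
314.88542372011 274.8139153623057 211.04887503856716
```

Emit:
{"op": "jog_arm", "data": {
  "motion": [0,0,0,0,0,0.8,3.63,0.07,0,0,0,0,3.63,0.07,0,0,0,0,3.63,0.07,0,0,0,0,3.63,0.07,0,0,0,0],
  "claw": 1,
  "squeeze": 30
}}

```text
t: 4.42
tcp_pos: [463.5, 174.1, 321.6]
eef_rot: [2.35, 2.084, 0.001]
wrist_force: [0.7, 0.1, -0.0]
width: 0.301
grasp_force: 0.0
```

Emit:
{"op": "jog_arm", "data": {
  "motion": [0,0,3,0,0,0,0,0,3,0,0,0,0,0,3,0,0,0,0,0,2.5,0,0,0,0,0,0,0,0,0]
}}

```text
t: 4.83
tcp_pos: [458.8, 172.0, 200.1]
eef_rot: [-2.344, -2.083, 0.017]
wrist_force: [-0.5, -0.1, -0.0]
width: -0.001
grasp_force: 0.0
```

Emit:
{"op": "jog_arm", "data": {
  "motion": [0,0,0.5,0,0,0,0,0,0.5,0,0,0,0,0,0.4,0,0,0,0,0,0.3,0,0,0,0,0,0,0,0,0]
}}

```text
t: 5.25
tcp_pos: [463.9, 173.5, 190.0]
eef_rot: [2.347, 2.088, 0.002]
wrist_force: [-0.4, 0.1, 0.1]
width: 0.001
grasp_force: 0.1
```

Emit:
{"op": "jog_arm", "data": {
  "motion": [0,0,0.2,0,0,0,0,0,0.2,0,0,0,0,0,0.2,0,0,0,0,0,0,0,0,0,0,0,0,0,0,0]
}}

```text
t: 5.67
tcp_pos: [463.1, 173.6, 183.0]
eef_rot: [-2.347, -2.088, -0.0]
wrist_force: [-0.1, -1.1, -0.4]
width: 0.003
grasp_force: 0.0
```

Emit:
{"op": "jog_arm", "data": {
  "motion": [0,0,0.1,0,0,0,0,0,0,0,0,0,0,0,0.1,0,0,0,0,0,0,0,0,0,0,0,0,0,0,0]
}}

```text
t: 6.08
tcp_pos: [463.3, 173.6, 181.6]
eef_rot: [-2.347, -2.089, -0.0]
wrist_force: [-0.8, 0.1, 3.0]
width: -0.001
grasp_force: 1.5
```

Emit:
{"op": "jog_arm", "data": {
  "motion": [0,0,0.1,0,0,0,0,0,0,0,0,0,0,0,0,0,0,0]
}}

```text
t: 6.33
tcp_pos: [463.3, 173.6, 180.4]
eef_rot: [-2.347, -2.089, -0.0]
wrist_force: [0.3, 0.1, 3.0]
width: 0.003
grasp_force: 1.7
```

Emit:
{"op": "jog_arm", "data": {
  "motion": [0,0,0.1,0,0,0,0,0,0,0,0,0,0,0,0,0,0,0]
}}

```text
t: 6.58
tcp_pos: [463.4, 173.7, 179.7]
eef_rot: [2.347, 2.089, 0.001]
wrist_force: [-0.9, -0.0, 6.4]
width: -0.001
grasp_force: 2.6
```

Emit:
{"op": "jog_arm", "data": {
  "motion": [0,0,0.1,0,0,0,0,0,0,0,0,0,0,0,0,0,0,0]
}}

```text
t: 6.83
tcp_pos: [463.6, 173.7, 179.6]
eef_rot: [2.347, 2.088, 0.001]
wrist_force: [-2.6, -0.3, 8.0]
width: -0.004
grasp_force: 4.4
```

Emit:
{"op": "jog_arm", "data": {
  "motion": [0,0,0.1,0,0,0,0,0,0,0,0,0,0,0,0,0,0,0]
}}

```text
t: 7.08
tcp_pos: [463.8, 173.7, 179.5]
eef_rot: [2.346, 2.088, 0.001]
wrist_force: [-4.2, -0.8, 12.4]
width: 0.005
grasp_force: 6.2
```

Emit:
{"op": "jog_arm", "data": {
  "motion": [0,0,-2.5,0,0,0,0,0,-3.5,0,0,0,0,0,-3.5,0,0,0,0,0,-3,0,0,0,0,0,0,0,0,0],
  "claw": 0.2
}}

```text
t: 7.5
tcp_pos: [467.0, 174.3, 309.6]
eef_rot: [2.342, 2.084, 0.018]
wrist_force: [1.1, 0.0, 1.6]
width: 0.399
grasp_force: 0.0
```

Run:
```python
from h import *
a,d,c=grab("wrist","w2.png")
q=cloud("wrist",d,c).reshape(-1,3)
s=(np.hypot(q[:,0]-463.6,q[:,1]-174)<6);print("head top z",np.percentile(q[s,2],[50,90,99]).round(1),s.sum())
s=(np.abs(q[:,0]-463)<50)&(np.abs(q[:,1]-174)<50)&(q[:,2]>162);r=q[s];print(r.min(0),r.max(0),(r.min(0)+r.max(0))/2)
s=(np.abs(q[:,0]-463)<30)&(np.abs(q[:,1]-174)<30)&(q[:,2]<160)&(q[:,2]>140);print("box z",np.median(q[s,2]))
print(manip.state()["tcp_pos"])
```

```text
head top z [182.2 183.2 184.2] 135
[413.00007941 154.10996002 165.19102426] [512.99985361 196.72886788 404.92651805] [462.99996651 175.41941395 285.05877116]
box z 154.456148583615
[465.60525108 174.01423964 306.24748822]
```

View pics/w2.png

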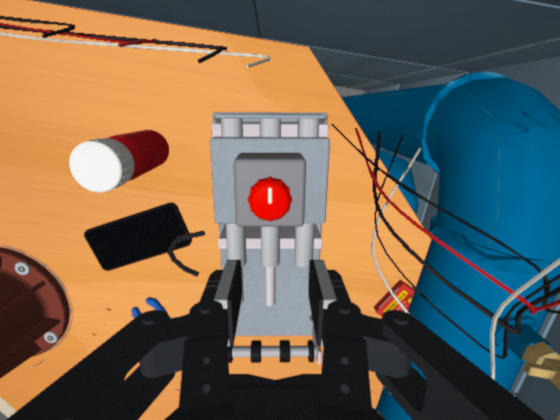

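Emit:
{"op": "jog_arm", "data": {
  "motion": [-3.24,-0.88,0,0,0,0,-3.24,-0.88,0,0,0,0,-3.24,-0.88,0,0,0,0,-3.24,-0.88,0,0,0,0,-3.24,-0.88,0,0,0,0]
}}

```text
t: 7.97
tcp_pos: [398.9, 16.8, 299.7]
eef_rot: [-2.344, -2.088, 0.004]
wrist_force: [1.3, -0.7, 0.2]
width: 0.402
grasp_force: 0.0
```

Emit:
{"op": "jog_arm", "data": {
  "motion": [0,0,3.6,0,0,0,0,0,3.6,0,0,0,0,0,3.6,0,0,0,0,0,3.6,0,0,0,0,0,0,0,0,0]
}}

```text
t: 8.38
tcp_pos: [392.4, 18.5, 149.0]
eef_rot: [-2.337, -2.078, 0.02]
wrist_force: [-1.9, 0.4, -0.5]
width: 0.4
grasp_force: 0.0
```

```bash
cat >> h.py <<'E'
O=np.array([450,60.8]);YAW=np.radians(-6.8)
MX=np.array([np.cos(YAW),np.sin(YAW)]);MY=np.array([-np.sin(YAW),np.cos(YAW)])
def M(p):
    q=np.asarray(p)[...,:2]-O; return np.stack([q@MX,q@MY,np.asarray(p)[...,2]],-1)
def where():
    s=manip.state(); m=R.from_rotvec(s["eef_rot"]).as_matrix()
    print("tcp M",M(s["tcp_pos"]).round(1),"tooly yaw",np.degrees(np.arctan2(m[1,1],m[0,1])).round(2),"tilt",m[:2,2].round(3),"w",round(s["width"],3),"F",np.round(s["wrist_force"],1),"g",s["grasp_force"])
def bars(n="wrist",f="tmp.png"):
    a,d,c=grab(n,f); q=M(cloud(n,d,c).reshape(-1,3))
    for x in(-44,0):
        for lab,lo,hi in(("tube",6,38),("bar",-330,-6)):
            s=(abs(q[:,0]-x)<9)&(q[:,2]>76)&(q[:,2]<95)&(q[:,1]>lo)&(q[:,1]<hi)&((abs(q[:,1]+160)>22)|(abs(q[:,0]-x)<6))
            if s.sum()>20: print(x,lab,s.sum(),"xmid",q[s,0].mean().round(1),"y",q[s,1].min().round(1),q[s,1].max().round(1),"z",np.percentile(q[s,2],[50,95]).round(1))
    return q
E
python3 -c "
from h import *
where(); bars(f='w3.png')"
```

```text
tcp M [-52.2 -48.8 149. ] tooly yaw -6.7 tilt [-0.019  0.002] w 0.4 F [-1.9  0.4 -0.5] g 0.0
-44 tube 1510 xmid -44.0 y 6.1 38.0 z [89.2 90.9]
-44 bar 1417 xmid -44.0 y -60.5 -6.1 z [82.3 83.9]
0 tube 1523 xmid -0.7 y 6.0 37.6 z [89.2 90.9]
0 bar 1549 xmid -1.1 y -64.9 -6.0 z [82.3 83.9]
```

View pics/w3.png

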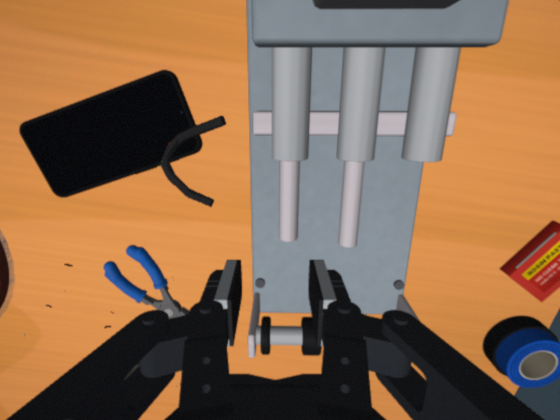

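Emit:
{"op": "jog_arm", "data": {
  "motion": [0,0,3,0,0,0,0,0,2.5,0,0,0,0,0,2,0,0,0,0,0,1,0,0,0,0,0,0,0,0,0]
}}

```text
t: 8.85
tcp_pos: [399.9, 17.9, 72.5]
eef_rot: [-2.345, -2.087, 0.003]
wrist_force: [0.3, 0.0, -0.6]
width: 0.399
grasp_force: 0.0
```

Emit:
{"op": "jog_arm", "data": {
  "motion": [0,0,0,0,0,0,0,0,0,0,0,0,0,0,0,0,0,0]
}}

```text
t: 9.1
tcp_pos: [402.6, 17.6, 75.2]
eef_rot: [2.344, 2.087, 0.004]
wrist_force: [-0.4, -0.1, 0.4]
width: 0.399
grasp_force: 0.0
```

```bash
python3 -c "
from h import *
where()"
```

```text
tcp M [-42.  -48.6  75.2] tooly yaw -6.66 tilt [ 0.004 -0.001] w 0.399 F [-0.4 -0.1  0.4] g 0.0
```

Emit:
{"op": "jog_arm", "data": {
  "motion": [0,-0.1,1,0,0,0,0,0,0.8,0,0,0,0,0,0,0,0,0,0,0,0,0,0,0,0,0,0,0,0,0]
}}

```text
t: 9.52
tcp_pos: [399.4, 17.9, 55.0]
eef_rot: [-2.346, -2.088, 0.001]
wrist_force: [-0.1, 0.3, 1.0]
width: 0.401
grasp_force: 0.0
```

```bash
python3 -c "
from h import *
where()"
```

```text
tcp M [-45.1 -48.6  55. ] tooly yaw -6.67 tilt [-0.001  0.   ] w 0.401 F [-0.1  0.3  1. ] g 0.0
```

Emit:
{"op": "jog_arm", "data": {
  "motion": [0,0,0,0,0,0,0,0,0,0,0,0,0,0,0,0,0,0,0,0,0,0,0,0,0,0,0,0,0,0],
  "claw": 1,
  "squeeze": 60
}}

```text
t: 9.93
tcp_pos: [400.0, 17.9, 55.5]
eef_rot: [2.346, 2.088, 0.001]
wrist_force: [-0.2, -0.1, 0.6]
width: 0.14
grasp_force: 58.4
```

```bash
python3 -c "
from h import *
where()"
```

```text
tcp M [-44.5 -48.6  55.5] tooly yaw -6.67 tilt [ 0.001 -0.   ] w 0.14 F [-0.2 -0.1  0.6] g 58.364009857177734
```

Emit:
{"op": "jog_arm", "data": {
  "motion": [-0.7,0,0,0,0,0,-1.4,0,0,0,0,0,-1.4,0,0,0,0,0,-1.4,0,0,0,0,0,-0.7,0,0,0,0,0]
}}

```text
t: 10.35
tcp_pos: [393.1, -39.0, 55.4]
eef_rot: [2.348, 2.087, -0.0]
wrist_force: [0.8, 0.2, 0.3]
width: 0.144
grasp_force: 58.4
```

Emit:
{"op": "jog_arm", "data": {
  "motion": [0,0,0,0,0,0,0,0,0,0,0,0,0,0,0,0,0,0]
}}

```text
t: 10.6
tcp_pos: [393.3, -37.7, 55.3]
eef_rot: [2.347, 2.088, 0.0]
wrist_force: [0.0, -0.4, 0.6]
width: 0.14
grasp_force: 58.4
```

```bash
python3 -c "
from h import *
where(); bars()"
```

```text
tcp M [ -44.7 -104.5   55.3] tooly yaw -6.67 tilt [ 0. -0.] w 0.14 F [ 0.  -0.4  0.6] g 58.38049292564392
-44 tube 342 xmid -44.1 y 6.0 8.2 z [88.8 90.6]
-44 bar 10224 xmid -44.4 y -116.7 -6.0 z [82.2 91. ]
0 tube 373 xmid -1.3 y 6.0 8.2 z [88.7 90.8]
0 bar 6265 xmid -1.5 y -64.1 -6.0 z [82.2 83.8]
```

Emit:
{"op": "jog_arm", "data": {
  "motion": [0,0,0,0,0,0,0,0,0,0,0,0,0,0,0,0,0,0,0,0,0,0,0,0,0,0,0,0,0,0],
  "claw": 0.2
}}

```text
t: 11.07
tcp_pos: [393.2, -37.5, 55.3]
eef_rot: [-2.346, -2.089, 0.0]
wrist_force: [-0.0, -0.1, 0.4]
width: 0.401
grasp_force: 0.0
```

Emit:
{"op": "jog_arm", "data": {
  "motion": [0.7,0,0,0,0,0,1.7,0,0,0,0,0,1.7,0,0,0,0,0,1.7,0,0,0,0,0,0.6,0,0,0,0,0]
}}

```text
t: 11.48
tcp_pos: [400.6, 27.6, 55.3]
eef_rot: [-2.345, -2.09, -0.001]
wrist_force: [-0.1, 0.2, 0.3]
width: 0.4
grasp_force: 0.0
```

Emit:
{"op": "jog_arm", "data": {
  "motion": [0,0,0,0,0,0,0,0,0,0,0,0,0,0,0,0,0,0,0,0,0,0,0,0]
}}

```text
t: 11.82
tcp_pos: [400.6, 25.3, 55.3]
eef_rot: [2.347, 2.088, -0.0]
wrist_force: [-0.2, 1.0, -0.2]
width: 0.397
grasp_force: 0.0
```

```bash
python3 -c "
from h import *
where(); bars()"
```

```text
tcp M [-44.8 -41.1  55.3] tooly yaw -6.71 tilt [-0. -0.] w 0.397 F [-0.2  1.  -0.2] g 0.0
-44 tube 4644 xmid -44.0 y 6.0 38.0 z [89.2 90.8]
-44 bar 4543 xmid -44.5 y -86.1 -6.0 z [82.1 83.5]
0 tube 4620 xmid -1.1 y 6.0 38.0 z [89.2 90.8]
0 bar 2817 xmid -1.6 y -47.6 -6.0 z [82.2 83.8]
```

Emit:
{"op": "jog_arm", "data": {
  "motion": [0,0,0,0,0,0,0,0,0,0,0,0,0,0,0,0,0,0,0,0,0,0,0,0,0,0,-0.2,0,0,0],
  "claw": 1
}}

```text
t: 12.28
tcp_pos: [400.2, 25.8, 57.0]
eef_rot: [-2.347, -2.088, 0.001]
wrist_force: [-0.2, 0.6, -0.8]
width: 0.138
grasp_force: 58.4
```

Emit:
{"op": "jog_arm", "data": {
  "motion": [-0.6,0,0,0,0,0,-1,0,0,0,0,0,-1,0,0,0,0,0,-1,0,0,0,0,0,-1,0,0,0,0,0]
}}

```text
t: 12.7
tcp_pos: [395.0, -20.5, 57.2]
eef_rot: [-2.346, -2.089, 0.0]
wrist_force: [0.3, 0.3, -1.5]
width: 0.14
grasp_force: 58.4
```

Emit:
{"op": "jog_arm", "data": {
  "motion": [-1,0,0,0,0,0,-1,0,0,0,0,0,-1,0,0,0,0,0,-0.8,0,0,0,0,0,-0.5,0,0,0,0,0]
}}

```text
t: 13.12
tcp_pos: [390.1, -63.5, 57.3]
eef_rot: [2.348, 2.088, -0.0]
wrist_force: [-0.4, 0.5, -1.5]
width: 0.143
grasp_force: 58.4
```

Emit:
{"op": "jog_arm", "data": {
  "motion": [0,0,0,0,0,0,0,0,0,0,0,0,0,0,0,0,0,0]
}}

```text
t: 13.37
tcp_pos: [390.2, -62.3, 57.2]
eef_rot: [-2.347, -2.088, -0.0]
wrist_force: [-0.5, -0.2, -1.2]
width: 0.141
grasp_force: 58.4
```

```bash
python3 -c "
from h import *
where(); bars(f='w4.png')"
```

```text
tcp M [ -44.8 -129.3   57.2] tooly yaw -6.66 tilt [-0.  0.] w 0.141 F [-0.5 -0.2 -1.2] g 58.37530016899109
-44 bar 13538 xmid -44.6 y -172.0 -14.0 z [83.9 85.8]
0 bar 6130 xmid -1.5 y -64.4 -13.7 z [82.2 83.9]
```

View pics/w4.png

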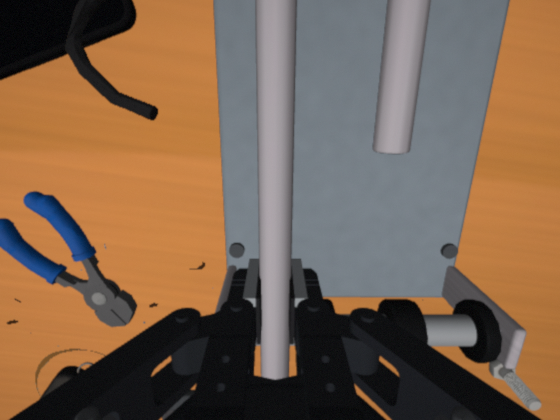

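Emit:
{"op": "jog_arm", "data": {
  "motion": [0,0,0.2,0,0,0,0,0,0,0,0,0]
}}

```text
t: 13.58
tcp_pos: [390.5, -62.3, 55.2]
eef_rot: [2.346, 2.089, 0.0]
wrist_force: [0.8, -0.0, -0.0]
width: 0.143
grasp_force: 58.4
```

Emit:
{"op": "jog_arm", "data": {
  "motion": [0,0,0,0,0,0,0,0,0,0,0,0,0,0,0,0,0,0,0,0,0,0,0,0,0,0,0,0,0,0],
  "claw": 0.2
}}

```text
t: 14.0
tcp_pos: [390.4, -62.6, 55.4]
eef_rot: [2.347, 2.089, 0.0]
wrist_force: [-0.1, 0.3, 0.7]
width: 0.398
grasp_force: 0.0
```

Emit:
{"op": "jog_arm", "data": {
  "motion": [0.6,0,0,0,0,0,1.1,0,0,0,0,0,1.1,0,0,0,0,0,1,0,0,0,0,0,0.6,0,0,0,0,0]
}}

```text
t: 14.42
tcp_pos: [395.4, -17.8, 55.3]
eef_rot: [-2.346, -2.089, -0.0]
wrist_force: [0.2, 0.5, -0.5]
width: 0.395
grasp_force: 0.0
```

Emit:
{"op": "jog_arm", "data": {
  "motion": [0,0,0,0,0,0,0,0,0,0,0,0,0,0,0,0,0,0]
}}

```text
t: 14.67
tcp_pos: [395.5, -19.0, 55.3]
eef_rot: [2.346, 2.089, -0.0]
wrist_force: [-0.3, -0.1, -0.3]
width: 0.402
grasp_force: 0.0
```

```bash
python3 -c "
from h import *
where(); bars(); bars('top'); bars('scene')"
```

```text
tcp M [-44.7 -85.7  55.3] tooly yaw -6.66 tilt [ 0. -0.] w 0.402 F [-0.3 -0.1 -0.3] g 0.0
-44 tube 4196 xmid -44.0 y 6.0 26.9 z [89.1 90.8]
-44 bar 8686 xmid -44.5 y -130.4 -6.1 z [82.  83.5]
0 tube 4223 xmid -1.1 y 6.0 27.0 z [89.2 90.8]
0 bar 5371 xmid -1.5 y -64.2 -6.0 z [82.2 83.7]
-44 tube 68 xmid -43.9 y 6.1 37.8 z [88.7 93.7]
-44 bar 77 xmid -45.9 y -203.3 -122.9 z [82.3 88.4]
0 tube 75 xmid -0.5 y 6.7 37.6 z [90.1 94.3]
-44 bar 271 xmid -46.7 y -205.0 -7.4 z [80.8 82.5]
```

Emit:
{"op": "jog_arm", "data": {
  "motion": [0,0,0,0,0,0,0,0,0,0,0,0,0,0,0,0,0,0,0,0,0,0,0,0,0,0,-0.1,0,0,0],
  "claw": 1
}}

```text
t: 15.23
tcp_pos: [395.2, -18.9, 56.1]
eef_rot: [-2.347, -2.088, 0.0]
wrist_force: [0.2, 0.6, -1.2]
width: 0.141
grasp_force: 58.4
```

Emit:
{"op": "jog_arm", "data": {
  "motion": [-0.6,0,0,0,0,0,-1.1,0,0,0,0,0,-1.1,0,0,0,0,0,-1,0,0,0,0,0,-0.6,0,0,0,0,0]
}}

```text
t: 15.65
tcp_pos: [390.1, -63.5, 56.2]
eef_rot: [2.347, 2.088, -0.0]
wrist_force: [-0.3, 0.0, -0.6]
width: 0.142
grasp_force: 58.4
```

Emit:
{"op": "jog_arm", "data": {
  "motion": [0,0,0,0,0,0,0,0,0,0,0,0,0,0,0,0,0,0]
}}

```text
t: 15.9
tcp_pos: [390.2, -62.3, 56.2]
eef_rot: [-2.347, -2.088, -0.0]
wrist_force: [0.0, 1.7, -0.6]
width: 0.139
grasp_force: 58.4
```

```bash
python3 -c "
from h import *
where(); bars('wrist'); bars('scene')"
```

```text
tcp M [ -44.8 -129.4   56.2] tooly yaw -6.67 tilt [-0.  0.] w 0.139 F [ 0.   1.7 -0.6] g 58.378620743751526
-44 bar 13692 xmid -44.7 y -172.9 -14.0 z [82.9 85.5]
0 bar 6212 xmid -1.5 y -64.4 -13.6 z [82.1 83.8]
-44 tube 56 xmid -46.5 y 6.1 37.8 z [88.3 90.1]
-44 bar 307 xmid -45.6 y -248.4 -55.0 z [81.7 90.2]
0 tube 25 xmid -4.3 y 20.1 37.6 z [87.5 90.1]
```

Emit:
{"op": "jog_arm", "data": {
  "motion": [0,0,-0.5,0,0,0,0,0,-1.5,0,0,0,0,0,-2.5,0,0,0,0,0,-2.5,0,0,0,0,0,-1.5,0,0,0]
}}

```text
t: 16.42
tcp_pos: [391.6, -62.6, 144.1]
eef_rot: [2.344, 2.087, 0.003]
wrist_force: [1.7, -0.4, -0.8]
width: 0.14
grasp_force: 58.5
```

Run:
```python
from h import *
where()
for n in ("scene","top"):
    a,d,c=grab(n,n+"2.png"); find(n,["rack"],c)
    P=cloud(n,d,c).reshape(-1,3)
    for zl,zh in((5,60),(36,50)):
        s=(P[:,0]>240)&(P[:,0]<440)&(P[:,1]>-390)&(P[:,1]<-185)&(P[:,2]>zl)&(P[:,2]<zh)
        print(n,zl,s.sum(),cv2.minAreaRect(P[s][:,:2].astype(np.float32)))
```

```text
tcp M [ -43.4 -129.5  144.1] tooly yaw -6.63 tilt [ 0.003 -0.001] w 0.14 F [ 1.7 -0.4 -0.8] g 58.47490847110748
scene rack [([330.9, -282.5, 1.7], 0.81)]
scene 5 6523 ((329.4853515625, -284.5585021972656), (172.41990661621094, 132.6365966796875), 77.7876205444336)
scene 36 626 ((329.791748046875, -284.9562072753906), (142.60025024414062, 127.74329376220703), 77.48560333251953)
top rack [([331.0, -288.1, 1.8], 0.6)]
top 5 2814 ((339.7304382324219, -286.8057556152344), (199.3839874267578, 202.89926147460938), 0.12198422104120255)
top 36 244 ((327.84326171875, -284.9012451171875), (140.89480590820312, 125.77932739257812), 77.61149597167969)
```

View pics/scene2.png

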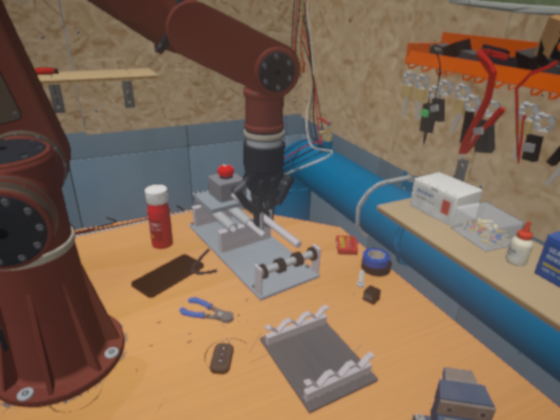

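Emit:
{"op": "jog_arm", "data": {
  "motion": [-2.5,-0.83,0,0,0,0,-3.5,-1.16,0,0,0,0,-3.5,-1.16,0,0,0,0,-3.5,-1.16,0,0,0,0,-3.5,-1.16,0,0,0,0]
}}

```text
t: 17.03
tcp_pos: [314.9, -220.1, 139.4]
eef_rot: [-2.343, -2.087, 0.0]
wrist_force: [1.9, -0.3, -1.6]
width: 0.142
grasp_force: 58.5
```

Emit:
{"op": "jog_arm", "data": {
  "motion": [-3.5,-1.16,0,0,0,0,-2.43,-0.78,0,0,0,0,0,0,0,0,0,3,0,0,0,0,0,2.75,0,0,0,0,0,0]
}}

```text
t: 17.45
tcp_pos: [289.3, -275.9, 139.2]
eef_rot: [-2.448, -1.962, -0.0]
wrist_force: [0.7, 0.5, -0.9]
width: 0.138
grasp_force: 58.5
```

Emit:
{"op": "jog_arm", "data": {
  "motion": [0,0,0,0,0,0,0,0,0,0,0,0,0,0,0,0,0,0]
}}

```text
t: 17.7
tcp_pos: [290.6, -276.0, 140.6]
eef_rot: [-2.446, -1.969, -0.0]
wrist_force: [0.2, 0.2, -1.4]
width: 0.14
grasp_force: 58.5
```

```bash
cat >> h.py <<'E'
def rack(n,f="tmpr.png"):
    a,d,c=grab(n,f); P=cloud(n,d,c).reshape(-1,3)
    for zl,zh in((5,60),(36,47)):
        s=(P[:,0]>220)&(P[:,0]<440)&(P[:,1]>-400)&(P[:,1]<-175)&(P[:,2]>zl)&(P[:,2]<zh)
        (cx,cy),(w_,h_),an=cv2.minAreaRect(P[s][:,:2].astype(np.float32)); print(n,zl,s.sum(),round(cx,1),round(cy,1),round(w_),round(h_),round(an,1))
    return P,c
E
python3 - <<'E'
from h import *
s=manip.state();print(s["tcp_pos"].round(1) if hasattr(s["tcp_pos"],"round") else s["tcp_pos"]);where()
P,c=rack("wrist","w5.png");find("wrist",["rack"],c)
rack("scene")
y=np.radians(-12.4);rx=np.array([np.cos(y),np.sin(y)]);ry=np.array([-np.sin(y),np.cos(y)])
q=P[:,:2]-[329.5,-285];u,v=q@rx,q@ry
for sgn in(-1,1):
    s=(abs(v-65*sgn)<4)&(P[:,2]>25)&(P[:,2]<50)&(abs(u)<66)
    if s.sum()<50: continue
    for lo in range(-64,64,4):
        k=s&(u>=lo)&(u<lo+4)
        if k.sum(): print(sgn,lo+2,np.median(P[k,2]).round(1),end="; ")
    print()
s=(abs(u)<66)&(P[:,2]>38)&(P[:,2]<47);print("comb v",np.histogram(v[s],bins=range(-90,95,5)))
s=(P[:,2]>130)&(P[:,2]<180);r=P[s];print("held bar pts",s.sum())
E
```

```text
[ 290.6 -276.   140.6]
tcp M [-118.4 -353.3  140.6] tooly yaw -12.32 tilt [-0.001  0.001] w 0.14 F [ 0.2  0.2 -1.4] g 58.52530002593994
wrist 5 20100 298.3 -277.1 169 198 77.0
wrist 36 2143 329.7 -285.6 141 127 77.7
wrist rack [([330.3, -276.7, 6.0], 0.62)]
scene 5 6347 298.4 -277.9 173 195 78.0
scene 36 586 330.2 -284.7 143 128 77.6
-1 -2 30.8; -1 2 32.0; -1 6 35.8; -1 10 39.5; -1 14 42.8; -1 18 44.7; -1 22 44.9; -1 26 27.5; -1 30 27.4; -1 34 35.1; -1 38 31.9; -1 42 32.3; -1 46 36.0; -1 50 40.0; -1 54 43.6; -1 58 44.8; -1 62 45.2; 
1 -62 45.3; 1 -58 45.4; 1 -54 45.4; 1 -26 45.2; 1 -22 45.7; 1 -18 45.7; 1 -14 44.6; 1 -10 40.5; 1 -6 36.9; 1 -2 33.1; 1 2 32.3; 1 6 36.4; 1 10 40.3; 1 14 44.1; 1 18 45.5; 1 22 45.2; 1 26 44.5; 1 30 40.9; 1 34 36.6; 1 38 32.8; 1 42 32.3; 1 46 36.4; 1 50 40.2; 1 54 44.4; 1 58 45.6; 1 62 45.3; 
comb v (array([  0,   0,   0,  19, 238, 297,  23,   0,   0,   0,   0,   0,   0,
         0,   0,   0,   0,   0,   0,   0,   0,   0,   0,   0,   0,   0,
         0,   0,   0,  15, 650, 663,   0,   0,   0,   0]), array([-90, -85, -80, -75, -70, -65, -60, -55, -50, -45, -40, -35, -30,
       -25, -20, -15, -10,  -5,   0,   5,  10,  15,  20,  25,  30,  35,
        40,  45,  50,  55,  60,  65,  70,  75,  80,  85,  90]))
held bar pts 15585
```

View pics/w5.png

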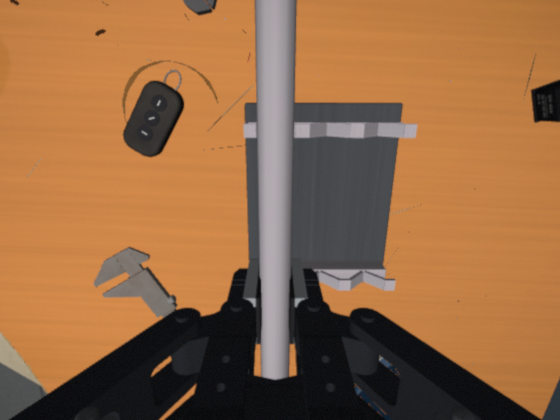

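Emit:
{"op": "jog_arm", "data": {
  "motion": [0,0,2,0,0,0,0,0,3,0,0,0,0,0,3,0,0,0,0,0,2,0,0,0,0,0,0.6,0,0,0]
}}

```text
t: 18.27
tcp_pos: [288.9, -274.0, 32.2]
eef_rot: [-2.443, -1.965, -0.0]
wrist_force: [-0.8, -0.1, -2.1]
width: 0.142
grasp_force: 58.6
```

Emit:
{"op": "jog_arm", "data": {
  "motion": [0,0,0,0,0,0,0,0,0,0,0,0,0,0,0,0,0,0,0,0,0,0,0,0]
}}

```text
t: 18.6
tcp_pos: [291.9, -278.3, 37.0]
eef_rot: [2.445, 1.966, -0.0]
wrist_force: [0.2, -0.2, -0.9]
width: 0.139
grasp_force: 58.6
```

Emit:
{"op": "jog_arm", "data": {
  "motion": [0,0,0.5,0,0,0,0,0,0.4,0,0,0,0,0,0.3,0,0,0,0,0,0,0,0,0,0,0,0,0,0,0]
}}

```text
t: 19.02
tcp_pos: [290.4, -276.4, 22.9]
eef_rot: [-2.448, -1.968, -0.0]
wrist_force: [-0.1, -0.1, -0.9]
width: 0.144
grasp_force: 58.6
```

Emit:
{"op": "jog_arm", "data": {
  "motion": [0,0,0.2,0,0,0,0,0,0,0,0,0,0,0,0,0,0,0]
}}

```text
t: 19.27
tcp_pos: [290.6, -276.7, 21.2]
eef_rot: [-2.448, -1.968, -0.0]
wrist_force: [-0.6, 0.3, -1.5]
width: 0.139
grasp_force: 58.6
```

Emit:
{"op": "jog_arm", "data": {
  "motion": [0,0,0.1,0,0,0,0,0,0,0,0,0,0,0,0,0,0,0]
}}

```text
t: 19.52
tcp_pos: [290.7, -276.7, 20.3]
eef_rot: [-2.449, -1.968, -0.0]
wrist_force: [0.6, 0.3, -1.5]
width: 0.144
grasp_force: 58.6
```

Emit:
{"op": "jog_arm", "data": {
  "motion": [0,0,0.1,0,0,0,0,0,0,0,0,0,0,0,0,0,0,0]
}}

```text
t: 19.77
tcp_pos: [290.8, -276.9, 19.8]
eef_rot: [-2.448, -1.968, 0.0]
wrist_force: [-1.7, 1.4, 6.0]
width: 0.139
grasp_force: 59.2
```

Emit:
{"op": "jog_arm", "data": {
  "motion": [0,0,0,0,0,0,0,0,0,0,0,0,0,0,0,0,0,0,0,0,0,0,0,0,0,0,0,0,0,0],
  "claw": 0.3
}}

```text
t: 20.18
tcp_pos: [290.7, -276.7, 19.2]
eef_rot: [-2.449, -1.968, -0.0]
wrist_force: [0.1, -0.5, -0.1]
width: 0.352
grasp_force: 0.0
```

Emit:
{"op": "jog_arm", "data": {
  "motion": [0,0,-0.5,0,0,0,0,0,-1.5,0,0,0,0,0,-3,0,0,0,0,0,-3.5,0,0,0,0,0,-3.5,0,0,0]
}}

```text
t: 20.6
tcp_pos: [290.0, -275.9, 140.2]
eef_rot: [-2.447, -1.967, -0.0]
wrist_force: [0.7, -0.5, -0.5]
width: 0.351
grasp_force: 0.0
```

```bash
cat >> h.py <<'E'
def inrack(P,c=(329.7,-285.2),yaw=-12.35):
    y=np.radians(yaw);rx=np.array([np.cos(y),np.sin(y)]);ry=np.array([-np.sin(y),np.cos(y)])
    q=P[:,:2]-np.array(c);u,v=q@rx,q@ry
    for x in(-40,0,40):
        s=(abs(u-x)<12)&(abs(v)<140)&(P[:,2]>38)&(P[:,2]<56)&((abs(abs(v)-65)>9))
        if s.sum()>30: b=np.polyfit(v[s],u[s],1);print("groove",x,s.sum(),"u",u[s].mean().round(1),"slope",np.degrees(b[0]).round(1),"v",v[s].min().round(1),v[s].max().round(1),"z",np.percentile(P[s,2],[50,95]).round(1))
E
python3 - <<'E'
from h import *
P,c=rack("wrist"); inrack(P)
P,c=rack("scene","scene3.png"); inrack(P)
where()
E
```

```text
wrist 5 28146 326.9 -269.7 184 223 10.1
wrist 36 6243 328.4 -291.9 225 127 77.7
groove -40 4352 u -40.1 slope 0.0 v -119.2 120.9 z [46.1 47.7]
scene 5 6821 320.6 -275.7 179 221 6.8
scene 36 1556 327.6 -292.6 223 127 77.4
groove -40 930 u -42.3 slope -0.1 v -118.9 121.0 z [45.1 47.4]
tcp M [-114.4 -358.   146. ] tooly yaw -12.4 tilt [ 0.008 -0.011] w 0.348 F [ 1.2 -0.7  0.7] g 0.0
```

Emit:
{"op": "jog_arm", "data": {
  "motion": [0,0,0,0,0,-3,0,0,0,0,0,-2.7,3.37,1.31,0,0,0,0,3.37,1.31,0,0,0,0,3.37,1.31,0,0,0,0],
  "claw": 0.2
}}

```text
t: 21.12
tcp_pos: [341.4, -180.0, 138.9]
eef_rot: [-2.35, -2.084, -0.0]
wrist_force: [0.8, -0.2, 0.5]
width: 0.4
grasp_force: 0.0
```

Emit:
{"op": "jog_arm", "data": {
  "motion": [3.37,1.31,0,0,0,0,3.37,1.31,0,0,0,0,3.37,1.31,0,0,0,0,3.37,1.31,0,0,0,0,3.37,1.31,0,0,0,0]
}}

```text
t: 21.53
tcp_pos: [426.3, -19.4, 138.9]
eef_rot: [-2.347, -2.088, 0.001]
wrist_force: [0.6, -1.6, 0.7]
width: 0.398
grasp_force: 0.0
```

Emit:
{"op": "jog_arm", "data": {
  "motion": [3.37,1.31,0,0,0,0,0,0,0,0,0,0,0,0,0,0,0,0,0,0,0,0,0,0,0,0,0,0,0,0]
}}

```text
t: 21.95
tcp_pos: [442.3, 9.8, 138.7]
eef_rot: [-2.348, -2.086, 0.002]
wrist_force: [-0.5, -0.6, -0.8]
width: 0.396
grasp_force: 0.0
```

```bash
python3 -c "
from h import *
where(); bars()"
```

```text
tcp M [ -1.6 -51.6 138.7] tooly yaw -6.79 tilt [-0.001 -0.   ] w 0.396 F [-0.5 -0.6 -0.8] g 0.0
-44 tube 1691 xmid -43.4 y 6.0 37.7 z [89.2 90.8]
0 tube 1689 xmid -0.0 y 6.0 37.8 z [89.1 90.7]
0 bar 1692 xmid -0.0 y -64.5 -6.1 z [82.2 83.9]
```

Emit:
{"op": "jog_arm", "data": {
  "motion": [0,0.1,2,0,0,0,0,0,2.5,0,0,0,0,0,2,0,0,0,0,0,0.8,0,0,0,0,0,0,0,0,0]
}}

```text
t: 22.42
tcp_pos: [441.6, 9.8, 64.1]
eef_rot: [-2.347, -2.082, 0.006]
wrist_force: [-0.1, -0.1, 0.3]
width: 0.398
grasp_force: 0.0
```

Emit:
{"op": "jog_arm", "data": {
  "motion": [0,0,0.5,0,0,0,0,0,0.5,0,0,0,0,0,0,0,0,0,0,0,0,0,0,0,0,0,0,0,0,0]
}}

```text
t: 22.83
tcp_pos: [444.9, 10.5, 57.0]
eef_rot: [2.347, 2.087, 0.001]
wrist_force: [0.3, -0.1, -0.1]
width: 0.399
grasp_force: 0.0
```

```bash
python3 -c "
from h import *
where()"
```

```text
tcp M [  0.9 -50.6  57. ] tooly yaw -6.71 tilt [ 0.001 -0.   ] w 0.399 F [ 0.3 -0.1 -0.1] g 0.0
```

Emit:
{"op": "jog_arm", "data": {
  "motion": [0,-0.1,0.15,0,0,0,0,0,0,0,0,0,0,0,0,0,0,0]
}}

```text
t: 23.08
tcp_pos: [443.2, 10.8, 54.9]
eef_rot: [2.347, 2.088, 0.0]
wrist_force: [0.2, 0.1, -0.2]
width: 0.399
grasp_force: 0.0
```

Emit:
{"op": "jog_arm", "data": {
  "motion": [0,0,0,0,0,0,0,0,0,0,0,0,0,0,0,0,0,0,0,0,0,0,0,0,0,0,0,0,0,0],
  "claw": 1
}}

```text
t: 23.5
tcp_pos: [443.4, 10.7, 54.9]
eef_rot: [2.348, 2.087, 0.0]
wrist_force: [0.7, 0.9, 0.8]
width: 0.146
grasp_force: 58.4
```

Emit:
{"op": "jog_arm", "data": {
  "motion": [-0.6,0,0,0,0,0,-1.3,0,0,0,0,0,-1.3,0,0,0,0,0,-1.3,0,0,0,0,0,-0.6,0,0,0,0,0]
}}

```text
t: 23.92
tcp_pos: [437.1, -41.2, 54.8]
eef_rot: [2.349, 2.086, -0.0]
wrist_force: [0.5, -0.4, -0.4]
width: 0.14
grasp_force: 58.4
```

Emit:
{"op": "jog_arm", "data": {
  "motion": [0,0,0,0,0,0,0,0,0,0,0,0,0,0,0,0,0,0]
}}

```text
t: 24.17
tcp_pos: [437.3, -39.9, 54.8]
eef_rot: [2.348, 2.087, -0.0]
wrist_force: [-0.0, -1.2, -0.1]
width: 0.14
grasp_force: 58.4
```

```bash
python3 -c "
from h import *
where(); bars()"
```

```text
tcp M [  -0.7 -101.5   54.8] tooly yaw -6.72 tilt [-0. -0.] w 0.14 F [-0.  -1.2 -0.1] g 58.36647927761078
-44 tube 970 xmid -42.9 y 6.0 11.0 z [89.  90.6]
0 tube 979 xmid -0.1 y 6.0 11.1 z [89.  90.8]
0 bar 10013 xmid -0.4 y -115.3 -6.0 z [82.3 91.4]
```

Emit:
{"op": "jog_arm", "data": {
  "motion": [0,0,0,0,0,0,0,0,0,0,0,0,0,0,0,0,0,0,0,0,0,0,0,0,0,0,0,0,0,0],
  "claw": 0.2
}}

```text
t: 24.63
tcp_pos: [437.3, -39.8, 54.8]
eef_rot: [-2.347, -2.088, 0.0]
wrist_force: [0.2, 0.0, 0.7]
width: 0.398
grasp_force: 0.0
```

Emit:
{"op": "jog_arm", "data": {
  "motion": [0.7,0,0,0,0,0,1.6,0,0,0,0,0,1.6,0,0,0,0,0,1.6,0,0,0,0,0,0.6,0,0,0,0,0]
}}

```text
t: 25.05
tcp_pos: [444.4, 22.4, 54.8]
eef_rot: [-2.346, -2.089, -0.001]
wrist_force: [0.2, 0.3, 0.4]
width: 0.399
grasp_force: 0.0
```

Emit:
{"op": "jog_arm", "data": {
  "motion": [0,0,0,0,0,0,0,0,0,0,0,0,0,0,0,0,0,0,0,0,0,0,0,0]
}}

```text
t: 25.38
tcp_pos: [444.4, 20.1, 54.8]
eef_rot: [2.348, 2.087, -0.0]
wrist_force: [-0.4, 0.6, -0.8]
width: 0.402
grasp_force: 0.0
```

Emit:
{"op": "jog_arm", "data": {
  "motion": [0,0,0,0,0,0,0,0,0,0,0,0,0,0,0,0,0,0,0,0,0,0,0,0,0,0,-0.2,0,0,0],
  "claw": 1
}}

```text
t: 25.8
tcp_pos: [444.0, 20.5, 56.5]
eef_rot: [-2.348, -2.087, 0.001]
wrist_force: [-0.7, -0.2, -0.4]
width: 0.143
grasp_force: 58.4
```

```bash
python3 -c "
from h import *
where(); bars('scene')"
```

```text
tcp M [ -1.2 -40.7  56.5] tooly yaw -6.73 tilt [-0.001  0.   ] w 0.143 F [-0.7 -0.2 -0.4] g 58.35484027862549
-44 tube 54 xmid -46.1 y 6.5 37.9 z [88.2 90.1]
0 bar 179 xmid -1.8 y -116.7 -30.6 z [82.6 92.4]
```

Emit:
{"op": "jog_arm", "data": {
  "motion": [-0.6,0,0,0,0,0,-1,0,0,0,0,0,-1,0,0,0,0,0,-1,0,0,0,0,0,-1,0,0,0,0,0]
}}

```text
t: 26.27
tcp_pos: [438.8, -26.4, 56.7]
eef_rot: [-2.348, -2.087, 0.0]
wrist_force: [-0.3, -0.2, -1.1]
width: 0.142
grasp_force: 58.4
```

Emit:
{"op": "jog_arm", "data": {
  "motion": [-1,0,0,0,0,0,-1,0,0,0,0,0,-1,0,0,0,0,0,-0.8,0,0,0,0,0,-0.5,0,0,0,0,0]
}}

```text
t: 26.68
tcp_pos: [434.0, -69.0, 56.9]
eef_rot: [2.349, 2.086, 0.0]
wrist_force: [0.6, 0.2, 0.1]
width: 0.141
grasp_force: 58.4
```

Emit:
{"op": "jog_arm", "data": {
  "motion": [0,0,0,0,0,0,0,0,0,0,0,0,0,0,0,0,0,0,0,0,0.2,0,0,0,0,0,0,0,0,0]
}}

```text
t: 27.1
tcp_pos: [434.2, -67.5, 54.7]
eef_rot: [2.347, 2.088, 0.0]
wrist_force: [0.4, -0.7, -0.9]
width: 0.14
grasp_force: 58.4
```

```bash
python3 -c "
from h import *
where(); bars('scene');bars()"
```

```text
tcp M [  -0.5 -129.2   54.7] tooly yaw -6.68 tilt [ 0. -0.] w 0.14 F [ 0.4 -0.7 -0.9] g 58.403082489967346
-44 tube 50 xmid -46.5 y 6.2 37.8 z [88.2 89.8]
0 tube 49 xmid -1.9 y 6.0 37.9 z [88.1 90.2]
0 bar 178 xmid -1.0 y -203.8 -8.0 z [81.3 91.8]
0 bar 13754 xmid -0.4 y -172.3 -14.3 z [82.1 85. ]
```

Emit:
{"op": "jog_arm", "data": {
  "motion": [0,0,0,0,0,0,0,0,0,0,0,0,0,0,0,0,0,0,0,0,0,0,0,0,0,0,0,0,0,0],
  "claw": 0.2
}}

```text
t: 27.62
tcp_pos: [434.1, -67.8, 54.9]
eef_rot: [2.348, 2.088, 0.0]
wrist_force: [0.8, -0.3, 0.6]
width: 0.397
grasp_force: 0.0
```

Emit:
{"op": "jog_arm", "data": {
  "motion": [0.6,0,0,0,0,0,1.1,0,0,0,0,0,1.1,0,0,0,0,0,1,0,0,0,0,0,0.6,0,0,0,0,0]
}}

```text
t: 28.03
tcp_pos: [439.1, -22.9, 54.8]
eef_rot: [-2.347, -2.088, -0.0]
wrist_force: [-0.1, 1.1, -0.3]
width: 0.4
grasp_force: 0.0
```

Emit:
{"op": "jog_arm", "data": {
  "motion": [0,0,0,0,0,0,0,0,0,0,0,0,0,0,0,0,0,0]
}}

```text
t: 28.28
tcp_pos: [439.2, -24.2, 54.8]
eef_rot: [2.347, 2.088, -0.0]
wrist_force: [0.2, 0.1, -0.0]
width: 0.4
grasp_force: 0.0
```

Emit:
{"op": "jog_arm", "data": {
  "motion": [0,0,0,0,0,0,0,0,0,0,0,0,0,0,0,0,0,0,0,0,0,0,0,0,0,0,-0.1,0,0,0],
  "claw": 1
}}

```text
t: 28.7
tcp_pos: [439.0, -24.2, 55.6]
eef_rot: [-2.348, -2.087, 0.0]
wrist_force: [-0.6, -1.1, -1.4]
width: 0.14
grasp_force: 58.4
```

```bash
python3 -c "
from h import *
where(); bars('scene');bars()"
```

```text
tcp M [ -0.9 -85.8  55.6] tooly yaw -6.74 tilt [-0.  0.] w 0.14 F [-0.6 -1.1 -1.4] g 58.356417417526245
-44 tube 53 xmid -46.2 y 6.7 37.1 z [87.5 90.1]
0 bar 251 xmid -1.8 y -204.2 -27.9 z [81.7 91.1]
-44 tube 4182 xmid -42.9 y 6.0 27.2 z [89.1 90.8]
0 tube 4192 xmid -0.0 y 6.0 27.0 z [89.1 90.8]
0 bar 9463 xmid -0.6 y -130.0 -6.1 z [83.  92.3]
```

Emit:
{"op": "jog_arm", "data": {
  "motion": [-0.6,0,0,0,0,0,-1.1,0,0,0,0,0,-1.1,0,0,0,0,0,-1,0,0,0,0,0,-0.6,0,0,0,0,0]
}}

```text
t: 29.22
tcp_pos: [433.8, -68.9, 55.7]
eef_rot: [2.348, 2.087, -0.0]
wrist_force: [0.2, 0.7, -0.9]
width: 0.141
grasp_force: 58.4
```

Emit:
{"op": "jog_arm", "data": {
  "motion": [0,0,0,0,0,0,0,0,0,0,0,0,0,0,0,0,0,0]
}}

```text
t: 29.47
tcp_pos: [433.9, -67.6, 55.7]
eef_rot: [-2.348, -2.087, -0.0]
wrist_force: [-0.5, 0.4, -0.7]
width: 0.139
grasp_force: 58.4
```

```bash
python3 -c "
from h import *
where(); bars('scene');bars()"
```

```text
tcp M [  -0.8 -129.4   55.7] tooly yaw -6.73 tilt [-0.  0.] w 0.139 F [-0.5  0.4 -0.7] g 58.372408747673035
-44 tube 53 xmid -46.8 y 7.4 37.8 z [88.6 90.1]
0 tube 49 xmid -1.9 y 6.3 37.4 z [88.4 90.1]
0 bar 284 xmid -2.1 y -246.8 -6.8 z [81.6 90.7]
0 bar 13757 xmid -0.6 y -172.4 -14.3 z [82.9 85.5]
```

Emit:
{"op": "jog_arm", "data": {
  "motion": [0,0,-0.5,0,0,0,0,0,-1.5,0,0,0,0,0,-2.5,0,0,0,0,0,-2.5,0,0,0,0,0,-1.5,0,0,0]
}}

```text
t: 29.98
tcp_pos: [435.3, -67.8, 143.6]
eef_rot: [2.345, 2.086, 0.003]
wrist_force: [1.8, 0.4, -1.5]
width: 0.14
grasp_force: 58.5
```

```bash
python3 -c "
from h import *
where(); 
for n in ('scene','top'):
    P,c=rack(n,n+'4.png'); inrack(P); find(n,['rack'],c,1)
bars('scene')"
```

```text
tcp M [   0.6 -129.5  143.6] tooly yaw -6.68 tilt [ 0.003 -0.001] w 0.14 F [ 1.8  0.4 -1.5] g 58.47022533416748
scene 5 6816 320.7 -275.3 178 222 6.9
scene 36 1553 328.1 -292.4 224 127 77.8
groove -40 924 u -42.3 slope -0.0 v -119.3 121.5 z [45.1 47.3]
scene rack [([330.8, -281.8, 0.8], 0.97)]
top 5 3164 330.1 -287.3 224 219 89.9
top 36 391 327.1 -292.1 221 124 78.5
groove -40 372 u -41.9 slope -0.2 v -118.4 121.0 z [47.1 52.8]
top rack [([330.3, -286.3, -1.1], 0.6)]
-44 tube 55 xmid -46.4 y 7.4 37.7 z [88.2 90.3]
0 tube 47 xmid -1.9 y 6.9 38.0 z [88.5 89.7]
```

View pics/scene4.png

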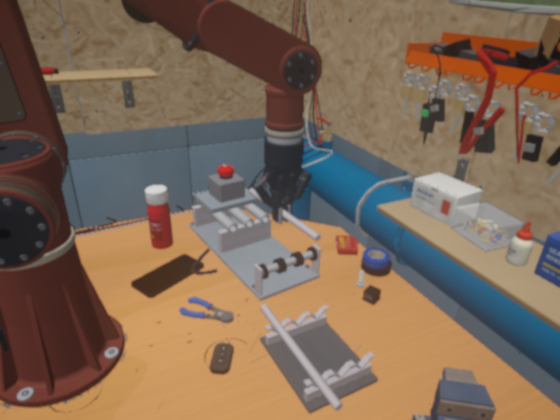

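Emit:
{"op": "jog_arm", "data": {
  "motion": [-2.5,-0.85,0,0,0,0,-3.6,-1.22,0,0,0,0,-3.6,-1.22,0,0,0,0,-3.6,-1.22,0,0,0,0,-3.6,-1.22,0,0,0,0]
}}

```text
t: 30.65
tcp_pos: [355.3, -229.0, 138.9]
eef_rot: [-2.344, -2.086, 0.0]
wrist_force: [1.9, -0.2, -1.0]
width: 0.148
grasp_force: 58.5
```

Emit:
{"op": "jog_arm", "data": {
  "motion": [-3.6,-1.22,0,0,0,0,-2.4,-0.85,0,0,0,0,0,0,0,0,0,3,0,0,0,0,0,2.65,0,0,0,0,0,0]
}}

```text
t: 31.07
tcp_pos: [328.3, -285.4, 138.7]
eef_rot: [-2.447, -1.964, 0.0]
wrist_force: [-0.4, -0.1, -1.6]
width: 0.142
grasp_force: 58.5
```

Emit:
{"op": "jog_arm", "data": {
  "motion": [0,0,0,0,0,0,0,0,0,0,0,0,0,0,0,0,0,0]
}}

```text
t: 31.32
tcp_pos: [329.7, -285.4, 140.1]
eef_rot: [-2.445, -1.97, 0.0]
wrist_force: [-0.5, -0.0, -0.3]
width: 0.142
grasp_force: 58.5
```

```bash
python3 -c "
from h import *
s=manip.state();print(s['tcp_pos'].round(1));where()
P,c=rack('wrist','w6.png');inrack(P)
P,c=rack('scene');inrack(P)"
```

```text
[ 329.7 -285.4  140.1]
tcp M [ -78.5 -358.   140.1] tooly yaw -12.27 tilt [-0.001  0.001] w 0.142 F [-0.5 -0.  -0.3] g 58.50904583930969
wrist 5 20642 309.2 -267.3 185 195 84.4
wrist 36 4851 332.2 -274.1 188 128 77.8
groove -40 3695 u -39.2 slope 0.1 v -82.8 121.1 z [46.1 47.7]
scene 5 6819 320.1 -275.8 180 222 6.5
scene 36 1575 327.7 -293.2 222 127 77.4
groove -40 928 u -42.3 slope -0.0 v -119.0 121.1 z [45.1 47.2]
```

View pics/w6.png

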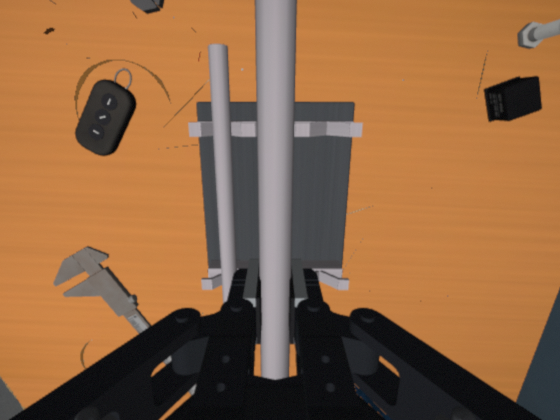

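Emit:
{"op": "jog_arm", "data": {
  "motion": [0,0,1.5,0,0,0,0,0,2.5,0,0,0,0,0,2.5,0,0,0,0,0,2,0,0,0,0,0,1,0,0,0]
}}

```text
t: 31.83
tcp_pos: [328.6, -284.2, 43.4]
eef_rot: [-2.443, -1.968, 0.0]
wrist_force: [-1.1, 0.1, -1.1]
width: 0.142
grasp_force: 58.5
```

Emit:
{"op": "jog_arm", "data": {
  "motion": [0,0,0.5,0,0,0,0,0,0,0,0,0,0,0,0,0,0,0,0,0,0,0,0,0,0,0,0,0,0,0]
}}

```text
t: 32.25
tcp_pos: [330.7, -287.2, 42.2]
eef_rot: [2.445, 1.968, 0.0]
wrist_force: [-0.7, 0.1, -0.3]
width: 0.144
grasp_force: 58.5
```

Emit:
{"op": "jog_arm", "data": {
  "motion": [0,0,0.5,0,0,0,0,0,0.5,0,0,0,0,0,0.3,0,0,0,0,0,0,0,0,0,0,0,0,0,0,0]
}}

```text
t: 32.67
tcp_pos: [329.4, -285.7, 27.3]
eef_rot: [-2.447, -1.968, 0.0]
wrist_force: [0.7, 0.7, -0.5]
width: 0.14
grasp_force: 58.5
```

Emit:
{"op": "jog_arm", "data": {
  "motion": [0,0,0,0,0,0,0,0,0,0,0,0,0,0,0,0,0,0]
}}

```text
t: 32.92
tcp_pos: [329.9, -286.2, 27.9]
eef_rot: [2.448, 1.969, 0.0]
wrist_force: [-0.2, 0.1, -1.7]
width: 0.146
grasp_force: 58.5
```

Emit:
{"op": "jog_arm", "data": {
  "motion": [0,0,0.4,0,0,0,0,0,0.3,0,0,0,0,0,0,0,0,0,0,0,0,0,0,0,0,0,0,0,0,0]
}}

```text
t: 33.33
tcp_pos: [329.7, -286.0, 20.6]
eef_rot: [-2.447, -1.969, 0.0]
wrist_force: [-0.1, -0.2, -2.2]
width: 0.145
grasp_force: 58.5
```

Emit:
{"op": "jog_arm", "data": {
  "motion": [0,0,0.1,0,0,0,0,0,0,0,0,0,0,0,0,0,0,0]
}}

```text
t: 33.58
tcp_pos: [329.8, -286.1, 19.8]
eef_rot: [2.448, 1.969, -0.0]
wrist_force: [0.2, -0.2, -0.3]
width: 0.142
grasp_force: 58.5
```

Emit:
{"op": "jog_arm", "data": {
  "motion": [0,0,0.1,0,0,0,0,0,0,0,0,0,0,0,0,0,0,0]
}}

```text
t: 33.83
tcp_pos: [329.9, -286.2, 19.5]
eef_rot: [-2.447, -1.969, 0.0]
wrist_force: [-0.7, 2.0, 4.7]
width: 0.143
grasp_force: 59.2
```

Emit:
{"op": "jog_arm", "data": {
  "motion": [0,0,0,0,0,0,0,0,0,0,0,0,0,0,0,0,0,0,0,0,0,0,0,0,0,0,0,0,0,0],
  "claw": 0.4
}}

```text
t: 34.25
tcp_pos: [329.8, -286.1, 18.7]
eef_rot: [-2.448, -1.969, -0.0]
wrist_force: [-0.7, 0.0, 0.8]
width: 0.306
grasp_force: 0.0
```

Emit:
{"op": "jog_arm", "data": {
  "motion": [0,0,-0.5,0,0,0,0,0,-1.5,0,0,0,0,0,-3,0,0,0,0,0,-3.5,0,0,0,0,0,-3.5,0,0,0]
}}

```text
t: 34.67
tcp_pos: [329.1, -285.3, 139.7]
eef_rot: [-2.446, -1.968, 0.0]
wrist_force: [0.7, -0.0, -0.1]
width: 0.299
grasp_force: 0.0
```

Emit:
{"op": "jog_arm", "data": {
  "motion": [0,0,-3.5,0,0,0,0,0,-3.5,0,0,0,0,0,-3,0,0,0,0,0,0,0,0,0,0,0,0,0,0,0]
}}

```text
t: 35.08
tcp_pos: [330.9, -287.4, 241.8]
eef_rot: [2.443, 1.966, 0.0]
wrist_force: [-0.2, -0.1, 0.3]
width: 0.297
grasp_force: 0.0
```

```bash
python3 -c "
from h import *
where()
P,c=rack('wrist','w7.png');inrack(P)
P,c=rack('scene','scene5.png');inrack(P)
find('top',['mouth_0','stop_top'],None,3)"
```

```text
tcp M [ -77.1 -359.8  241.8] tooly yaw -12.36 tilt [ 0.004 -0.005] w 0.297 F [-0.2 -0.1  0.3] g 0.0
wrist 5 16678 315.7 -287.5 191 225 0.0
wrist 36 5251 329.0 -287.4 231 127 77.5
groove -40 2104 u -39.5 slope 0.0 v -100.1 120.4 z [46.1 47.9]
groove 0 2312 u -0.1 slope -0.0 v -118.6 121.3 z [46.1 47.8]
scene 5 7071 324.0 -278.2 175 235 9.3
scene 36 2460 329.0 -288.0 232 128 77.6
groove -40 929 u -42.3 slope -0.0 v -118.8 120.6 z [45.1 47.4]
groove 0 889 u -2.6 slope -0.1 v -118.9 123.1 z [45.2 47.2]
top mouth_0 [([493.0, 49.9, 82.9], 0.78), ([402.5, 67.3, 78.7], 0.61)]
top stop_top [([458.7, 173.6, 182.4], 0.64)]
```

View pics/w7.png

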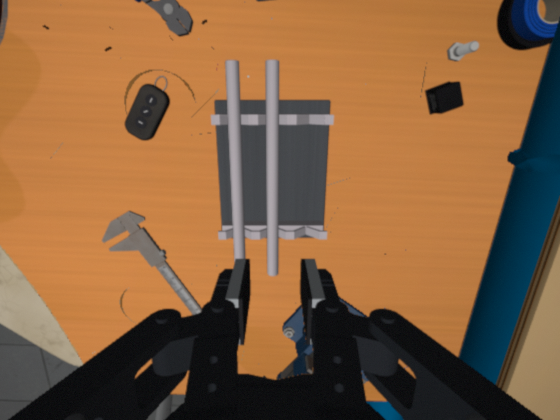

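Emit:
{"op": "jog_arm", "data": {
  "motion": [0,0,0,0,0,-6.5,0,0,0,0,0,-6.5,0,0,0,0,0,-6.5,0,0,0,0,0,-6.5,0,0,0,0,0,-6.5],
  "claw": -0.4
}}

```text
t: 35.7
tcp_pos: [329.0, -285.2, 236.7]
eef_rot: [-1.789, -2.577, -0.002]
wrist_force: [0.2, 0.2, -0.0]
width: 0.7
grasp_force: 0.0
```

Emit:
{"op": "jog_arm", "data": {
  "motion": [0,0,0,0,0,-6.5,0,0,0,0,0,-6.35,2.41,2.79,-0.3,0,0,0,2.41,2.79,-0.3,0,0,0,2.41,2.79,-0.3,0,0,0]
}}

```text
t: 36.12
tcp_pos: [359.7, -178.4, 245.9]
eef_rot: [-1.501, -2.755, -0.001]
wrist_force: [0.7, 0.2, 0.3]
width: 0.701
grasp_force: 0.0
```

Emit:
{"op": "jog_arm", "data": {
  "motion": [2.41,2.79,-0.3,0,0,0,2.41,2.79,-0.3,0,0,0,2.41,2.79,-0.3,0,0,0,2.41,2.79,-0.3,0,0,0,2.41,2.79,-0.3,0,0,0]
}}

```text
t: 36.53
tcp_pos: [411.1, -0.9, 261.2]
eef_rot: [-1.498, -2.758, 0.002]
wrist_force: [0.3, 0.7, 0.2]
width: 0.702
grasp_force: 0.0
```

Emit:
{"op": "jog_arm", "data": {
  "motion": [2.41,2.79,-0.3,0,0,0,2.41,2.79,-0.3,0,0,0,2.41,2.79,0,0,0,0,2.41,2.79,0,0,0,0,2.41,2.79,0,0,0,0]
}}

```text
t: 36.95
tcp_pos: [462.6, 175.9, 266.8]
eef_rot: [-1.498, -2.759, 0.004]
wrist_force: [0.1, -0.4, 0.2]
width: 0.701
grasp_force: 0.0
```

Emit:
{"op": "jog_arm", "data": {
  "motion": [0,0,0,0,0,0,0,0,0,0,0,0,0,0,0,0,0,0,0,0,0,0,0,0,0,0,0,0,0,0]
}}

```text
t: 37.37
tcp_pos: [463.1, 172.8, 268.3]
eef_rot: [-1.502, -2.759, 0.001]
wrist_force: [0.2, 0.0, 0.1]
width: 0.707
grasp_force: 0.0
```

```bash
cat >> h.py <<'E'
def stop(f="stop.png"):
    a,d,c=grab("wrist",f); q=cloud("wrist",d,c)
    hsv=cv2.cvtColor(a,cv2.COLOR_RGB2HSV); red=((hsv[...,0]<8)|(hsv[...,0]>172))&(hsv[...,1]>150)&(hsv[...,2]>80)
    near=(np.hypot(q[...,0]-463.5,q[...,1]-174)<30)&(q[...,2]>155)&(q[...,2]<205)
    p=q[red&near]; print("red",len(p),"mid",((p.min(0)+p.max(0))/2).round(1),p.min(0).round(1),p.max(0).round(1))
    t=q[near&(np.hypot(q[...,0]-463.5,q[...,1]-174)<8)]; print("top z",np.percentile(t[:,2],[50,95]).round(1))
    wh=near&(hsv[...,1]<90)&(hsv[...,2]>150)&(q[...,2]>172); p=q[wh]
    if len(p)>5:
        u,s,v=np.linalg.svd(p[:,:2]-p[:,:2].mean(0)); print("mark",len(p),p.mean(0).round(1),"dir deg",np.degrees(np.arctan2(v[0,1],v[0,0])).round(1))
E
python3 -c "
from h import *
where();s=manip.state();print(s['tcp_pos'],s['joint_positions']); stop()
T_=np.load('top1.npy').reshape(-1,3);k=np.hypot(T_[:,0]-463,T_[:,1]-174)<150
for ang in range(0,360,30):
    pt=np.array([463,174])+90*np.array([np.cos(np.radians(ang)),np.sin(np.radians(ang))]); kk=np.hypot(T_[:,0]-pt[0],T_[:,1]-pt[1])<40; print(ang,T_[kk,2].max().round(),end=' ')
"
```

```text
tcp M [ -0.3 112.8 268.3] tooly yaw 32.87 tilt [-0.001 -0.001] w 0.707 F [0.2 0.  0.1] g 0.0
[463.07847339 172.82854456 268.30028741] [ 2.15293937e-01 -9.65075060e-02  1.87294349e+00 -3.05272777e-04
  1.36616708e+00 -3.58377357e-01]
red 1834 mid [463.3 175.6 174.5] [443.6 156.6 165. ] [483.  194.6 184. ]
top z [182.  183.5]
mark 83 [464.2 178.5 182.2] dir deg -100.5
0 166.0 30 127.0 60 974.0 90 974.0 120 958.0 150 114.0 180 113.0 210 113.0 240 110.0 270 98.0 300 112.0 330 170.0
```

Emit:
{"op": "jog_arm", "data": {
  "motion": [0.17,0.11,2,0,0,0,0,0,3,0,0,0,0,0,3,0,0,0,0,0,1.5,0,0,0,0,0,0.5,0,0,0]
}}

```text
t: 37.83
tcp_pos: [460.8, 174.6, 165.3]
eef_rot: [-1.499, -2.755, 0.007]
wrist_force: [-1.0, 1.0, -0.3]
width: 0.699
grasp_force: 0.0
```

Emit:
{"op": "jog_arm", "data": {
  "motion": [0,0,0,0,0,0,0,0,0,0,0,0,0,0,0,0,0,0,0,0,0,0,0,0,0,0,0,0,0,0]
}}

```text
t: 38.25
tcp_pos: [464.6, 176.4, 170.4]
eef_rot: [1.498, 2.759, 0.003]
wrist_force: [-0.1, -0.0, 0.3]
width: 0.701
grasp_force: 0.0
```

```bash
python3 -c "
from h import *
where();s=manip.state();print(s['tcp_pos']); stop('w8.png')
"
```

```text
tcp M [  0.8 116.5 170.4] tooly yaw 32.98 tilt [0.003 0.001] w 0.701 F [-0.1 -0.   0.3] g 0.0
[464.57098075 176.40374599 170.43011975]
red 4648 mid [463.2 176.4 169.5] [443.4 157.6 155.4] [482.9 195.1 183.6]
top z [182.  183.1]
mark 182 [464.6 180.9 182.8] dir deg -100.7
```

View pics/w8.png

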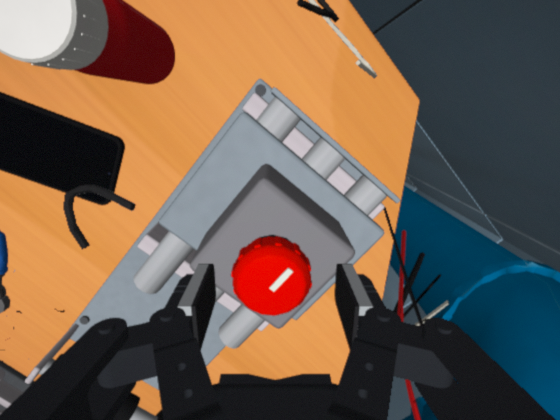

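Emit:
{"op": "jog_arm", "data": {
  "motion": [0,0,0.5,0,0,0,0,0,0.5,0,0,0,0,0,0.2,0,0,0,0,0,0,0,0,0,0,0,0,0,0,0]
}}

```text
t: 38.72
tcp_pos: [463.0, 176.1, 156.2]
eef_rot: [-1.499, -2.76, 0.001]
wrist_force: [0.4, 1.0, 0.2]
width: 0.698
grasp_force: 0.0
```

Emit:
{"op": "jog_arm", "data": {
  "motion": [0,0,0,0,0,0,0,0,0,0,0,0,0,0,0,0,0,0,0,0,0,0,0,0,0,0,0,0,0,0],
  "claw": 1,
  "squeeze": 40
}}

```text
t: 39.13
tcp_pos: [463.1, 176.0, 157.1]
eef_rot: [-1.499, -2.76, 0.001]
wrist_force: [-2.9, -1.3, 3.4]
width: 0.443
grasp_force: 39.7
```

```bash
python3 -c "
from h import *
where();s=manip.state();print(s['tcp_pos'])
"
```

```text
tcp M [ -0.6 115.9 157.1] tooly yaw 32.99 tilt [-0.001 -0.001] w 0.443 F [-2.9 -1.3  3.4] g 39.6997246571118
[463.13262513 175.9773923  157.08658576]
```

Gripped at the rim. Turn clockwise about 66°.

Emit:
{"op": "jog_arm", "data": {
  "motion": [0,0,0,0,0,5,0,0,0,0,0,5,0,0,0,0,0,5,0,0,0,0,0,5,0,0,0,0,0,5]
}}

```text
t: 39.55
tcp_pos: [463.7, 176.2, 157.1]
eef_rot: [2.066, 2.366, 0.001]
wrist_force: [-2.5, -1.5, 2.7]
width: 0.442
grasp_force: 39.7
```

Emit:
{"op": "jog_arm", "data": {
  "motion": [0,0,0,0,0,5,0,0,0,0,0,5,0,0,0,0,0,5,0,0,0,0,0,5,0,0,0,0,0,5]
}}

```text
t: 39.97
tcp_pos: [464.4, 176.2, 157.4]
eef_rot: [2.528, 1.862, 0.003]
wrist_force: [-0.5, -1.9, 2.5]
width: 0.442
grasp_force: 39.8
```

Emit:
{"op": "jog_arm", "data": {
  "motion": [0,0,0,0,0,5,0,0,0,0,0,5,0,0,0,0,0,5,0,0,0,0,0,0,0,0,0,0,0,0]
}}

```text
t: 40.38
tcp_pos: [464.8, 176.0, 157.6]
eef_rot: [2.745, 1.525, 0.004]
wrist_force: [1.3, -1.5, 3.2]
width: 0.447
grasp_force: 39.8
```

```bash
python3 -c "
from h import *
where(); stop()
"
```

```text
tcp M [  1.  116.1 157.6] tooly yaw -31.89 tilt [ 0.003 -0.   ] w 0.447 F [ 1.3 -1.5  3.2] g 39.83541545632761
red 5423 mid [464.3 176.1 173.8] [444.1 157.1 163.8] [484.4 195.  183.9]
top z [182.1 183.3]
mark 290 [470.4 178.6 186.9] dir deg 148.2
```

Emit:
{"op": "jog_arm", "data": {
  "motion": [0,0,0,0,0,0,0,0,0,0,0,0,0,0,0,0,0,0,0,0,0,0,0,0,0,0,0,0,0,0],
  "claw": -0.5
}}

```text
t: 40.85
tcp_pos: [462.9, 176.3, 156.3]
eef_rot: [-2.747, -1.523, 0.001]
wrist_force: [-0.4, 0.3, -1.2]
width: 0.751
grasp_force: 0.0
```

```bash
python3 -c "
from h import *
where(); stop('w9.png')
"
```

```text
tcp M [ -0.8 116.3 156.3] tooly yaw -31.99 tilt [-0.001  0.   ] w 0.751 F [-0.4  0.3 -1.2] g 0.0
red 6187 mid [464.3 176.3 175.7] [444.4 157.6 159.6] [484.3 195.  191.7]
top z [189.8 191.1]
mark 247 [470.2 176.2 190.6] dir deg -150.2
```

View pics/w9.png

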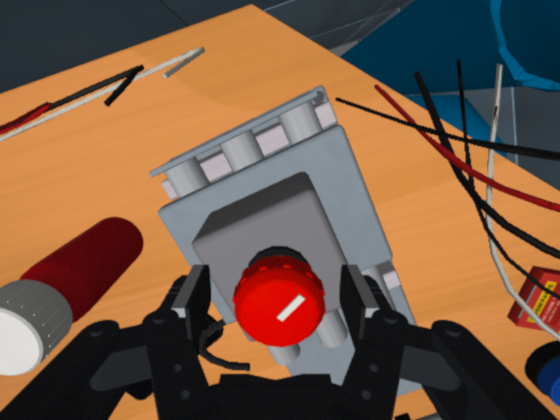

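Emit:
{"op": "jog_arm", "data": {
  "motion": [0,0,-1,0,0,0,0,0,-2,0,0,0,0,0,-3,0,0,0,0,0,-3,0,0,0,0,0,-3,0,0,0]
}}

```text
t: 41.32
tcp_pos: [463.1, 176.2, 278.6]
eef_rot: [-2.748, -1.523, 0.0]
wrist_force: [0.2, 0.6, -0.6]
width: 0.748
grasp_force: 0.0
```

Emit:
{"op": "jog_arm", "data": {
  "motion": [0,0,-2,0,0,0,0,0,0,0,0,0,0,0,0,0,0,0,0,0,0,0,0,0,0,0,0,0,0,0]
}}

```text
t: 41.73
tcp_pos: [462.3, 175.9, 294.9]
eef_rot: [-2.747, -1.522, 0.005]
wrist_force: [-0.3, 0.2, 0.2]
width: 0.753
grasp_force: 0.0
```

```bash
python3 -c "
from h import *
where(); stop()
P,c=rack('scene');inrack(P); find('scene',['rack','relay','hex_bolt'],c,2); bars('scene')
"
```

```text
tcp M [ -1.4 115.8 294.9] tooly yaw -32.01 tilt [-0.003 -0.001] w 0.753 F [-0.3  0.2  0.2] g 0.0
red 1593 mid [464.4 175.2 181.8] [444.7 155.9 172.1] [484.1 194.4 191.5]
top z [190.  191.1]
mark 63 [470.8 176.6 190.7] dir deg -161.7
scene 5 7056 323.4 -277.7 176 235 9.4
scene 36 2450 328.6 -288.6 231 127 77.8
groove -40 923 u -42.3 slope -0.1 v -119.2 121.1 z [45.1 47.4]
groove 0 892 u -2.6 slope -0.1 v -119.0 121.5 z [45.1 47.3]
scene rack [([331.2, -281.8, 1.1], 0.62), ([462.1, 173.3, 188.7], 0.33)]
scene relay [([540.2, -244.4, 3.0], 0.7)]
scene hex_bolt [([553.4, -196.2, -2.1], 0.46)]
-44 tube 56 xmid -47.0 y 6.1 37.6 z [88.3 89.9]
0 tube 50 xmid -2.3 y 6.4 37.9 z [88.4 89.5]
```

Button is up, both bars lie centred in their grooves, magazine empty, bystanders in place.

```bash
python3 -c "
from h import *
print(manip.sign_off())"
```

```text
the job is handed in; nothing more can be done
None
```

I handed the job in at about 42 s of robot time: with the stop latched I drew out both bars (the third tube was empty), laid each centred in its own rack groove, then released the stop so it sprang back up, and a last camera check found nothing else moved.

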